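# Weigh the studio tins and put the kit drawer away

## Robot

A 7-joint arm with a two-finger parallel gripper is mounted at the origin on the work surface. World frame = base frame: x ahead of the robot, y to its left, z up, the work surface at z = 0. Lengths are in m, angles in rad, forces in N, time in s.
With the tool pointing down it reaches from about 0.425 to 0.925 m from the base axis. Payload 6.8 kg.
Tool frame: the origin (TCP) lies between the finger pads; the fingertips stand finger_overhang ahead of it and the grasp point (between the pads) lies 6 mm ahead of it (finger_overhang is the distance from the TCP to the fingertips, in m); z points along the fingers, y is the line along which they close (so a half turn about z gives the same grasp; the last joint's range is limited). The gripper opens to 85 mm and grips with 20 to 120 N. Pads are 22 mm wide; open, the fingers measure 114 mm over their backs; the gripper's body (76 mm by 85 mm) begins 54 mm behind the grasp point. The pads swing forward as they close: fully open they stand 13 mm farther back than shut.
Start: joints at [1.137, 0.477, 0.022, 1.555, -0.011, 1.109, -0.083], TCP at [0.216, -0.64, 0.256] pointing down, gripper open.
Joint ranges: [-2.96, 2.96], [-0.34, 2.1], [-1.41, 1.46], [0.24, 2.44], [-1.37, 4.51], [0.17, 1.92], [-2.96, 2.96]. Speed limits (rad/s): [2.39, 2.39, 3.14, 3.14, 3.14, 3.14, 3.14].

## Interface

Orientations are given as a unit quaternion [w, x, y, z].
In Python, from station import * gives the robot as it stands.
- The arm moves only by the tool drive_tool, never from a script. Its argument "increments" is a list of rows, each an object of numbers: "claw": the finger opening in m, from 0 to 0.0854; "dx", "dy", "dz": the shift along the tool's x, y, z in m; "wx", "wy", "wz": the turn, a rotation vector about the tool's x, y, z in degrees. A call has 1 to 20 rows; each row shifts and turns the commanded pose from where the row before left it, along the tool's axes as they then stand; what a row does not reach is not made up. A row lasts 1/8 s, in which the tool goes at most 62.5 mm and 10.7 degrees, less where a joint would pass 70% of its speed; a pose out of reach is approached as far as the arm can. A call with a gripper value outside its range is refused whole. The fingers move at their own pace and stop on an object; "newtons" is the grip in N (left out, the last holds). Time passes only in rows, so rows that do not move let the fingers close. It gives the time, the measured TCP pose, the force, the opening and the grip force at its end, in the units of the state.
- get_obs(): the state, without advancing time (a new reading comes with each control period).
- read_camera(name): name is "scene" or "top" or "wrist"; returns (picture, depth): 400x640x3 uint8, red, green, blue; 400x640 float32, m along the optical axis (not along the pixel's ray), 0 where there is no reading.
- calibration(name): a dict with "intrinsics" (3x3 intrinsics, pixels), "R" (3x3) and "t" (3): a world point X has camera coordinates R X + t; the wrist camera has in their place "mount" (4x4, takes a point from camera to tool coordinates, whose origin is the TCP and whose axes are the flange's). Camera axes: x right, y down, z forward; pixel columns grow to the right and rows downward; lengths in m; the calibration is good to about 2 mm. A picture is of the moment at which its call begins: read the wrist's pose just before it. calibration takes no time and is no camera call.
- hand_in(): hands the job in; it is judged then, once.
The state is a dict: "t": time; "q": joint angles; "joint_vel": joint speeds; "joint_torque": joint torques, N m; "eef_pos": TCP position; "tool_rot": TCP orientation; "contact_force": force on the tool from outside, world axes, zero at the start; "torque": the same for the moment, N m; "gripper_width": opening from 0.0 (shut) to 1.0 (fully open); "grasp_force": force on a finger pad.
Only numpy, scipy, OpenCV 4.12 (cv2) and the standard library are available. Lean on these libraries where they do the work, as an engineer would, in place of code of your own. Each camera call takes 0.05 s, during which the arm holds its last target. There are 200 camera calls.

## Task

Put the brass check weight on one pan of the balance and weigh every paint tin that is on the table against it on the other pan. A tin heavier than the weight goes into the open wooden kit drawer, a lighter one into the grey refill tray (one that balances level may go in either), all standing upright on the bottom. Then set the check weight back upright on its round black pad, push the drawer fully home, and leave the brush pot, bottle and jar where they stand.

Things in the scene. Friction and masses are not known exactly. Their poses are not given: they have to be found in the camera images.
- balance: Equal-arm balance fixed on the table: green base 110 x 340 x 24 mm, a low centre housing 50 x 70 mm up to 54 mm high, and two brass pans. Origin: centre of its underside; its y axis runs from the right pan to the left pan. The pans stay level while they move up and down.
- pan_left_top (a point): Centre of the flat upper face of the brass pan on the balance's +y side: rimless disc 120 mm across, 5 mm thick, 120 mm from the balance's centre, 85 mm above the table when level; moves with the pan.
- pan_right_top (a point): The same for the pan on the balance's -y side.
- pan_left (a joint): How far the left pan has sunk below level, m (positive = down, left side heavier); the right pan rises by as much. Range -0.018 to 0.018 (stops). It settles in about 2 s; soft spring of 8 N/m, so a difference of 1 g moves it 1.2 mm and 15 g or more reaches the stop.
- pan_right (a joint): How far the right pan has sunk below level, m (the negative of pan_left).
- weight: Brass check weight of 140 g: disc 36 mm diameter, 14 mm high, with a grip knob of 16 mm diameter on top from 16 to 30 mm above its underside. Origin: centre of its underside, z up. Starts on the black pad.
- pad: Round black rubber pad fixed on the table, 70 mm diameter, 3 mm thick. Origin: centre of its underside.
- tin_red: Closed, rigid round tin with a red lid and red band, 54 mm diameter, 34 mm high, 100 to 182 g; colour says nothing about its weight. Origin: centre of its underside, z up. Starts upright on the table; may be absent in a run.
- tin_blue: Closed, rigid round tin with a blue lid and blue band, 54 mm diameter, 34 mm high, 100 to 182 g; colour says nothing about its weight. Origin: centre of its underside, z up. Starts upright on the table; may be absent in a run.
- tin_yellow: Closed, rigid round tin with a yellow lid and yellow band, 54 mm diameter, 34 mm high, 100 to 182 g; colour says nothing about its weight. Origin: centre of its underside, z up. Starts upright on the table; may be absent in a run.
- tin_black: Closed, rigid round tin with a black lid and black band, 54 mm diameter, 34 mm high, 100 to 182 g; colour says nothing about its weight. Origin: centre of its underside, z up. Starts upright on the table; may be absent in a run.
- refill_tray: Grey plastic tray fixed on the table, outside 190 (its x) x 220 (its y) x 24 mm high, walls and floor 5 mm. Origin: centre of its underside.
- refill_tray_in (a point): Centre of the refill tray's inner floor, 5 mm above the table; axes as the tray's. Inside 180 (x) x 210 mm (y).
- cabinet: Low wooden kit-drawer unit fixed on the table, 236 mm wide (its y), 210 mm deep (its x), 78 mm high. Origin: middle of its front edge, on the table; its x axis points into the unit, away from the robot, and the drawer slides out along its -x.
- drawer_floor (a point): Centre of the drawer's inner floor, 17 mm above the table; axes as the cabinet's; moves with the drawer. Inside 185 (x) x 200 mm (y), side and back walls 23 mm above the floor; the front panel, 73 mm high above the table and 14 mm thick, has its inner face 97 mm from this point, at -x (a 5 mm tub wall stands behind it). Only what is in front of the cabinet's front edge can be reached from above.
- drawer_pull (a point): Middle of the outer face of the drawer's dark steel pull, 45 mm above the table: a bar 90 mm wide, 12 mm high, projecting 12 mm from the drawer's front panel (26 mm in front of the cabinet's front edge when shut). Push here towards the cabinet's +x.
- drawer (a joint): Drawer opening, m: 0 fully home against its stop, up to 0.175 out. Stays where it is left; about 2 N to slide, a sprung catch (about 2 N more) from 11 mm before home, passed 5 mm before home, which then draws it in.
- brush_pot: Bystander: blue ceramic pot of paint brushes, 72 mm diameter, pot 75 mm high, brushes to about 190 mm. Origin: centre of underside.
- medium_bottle: Bystander: white plastic bottle with yellow label and red cap, 52 mm diameter, 105 mm high. Origin: centre of underside.
- glue_jar: Bystander: white jar with green label, 64 mm diameter, 70 mm high. Origin: centre of underside.
Not all that is in view belongs to the job. Several things have the shape of the weight; the one meant has the colours described above.

How it is judged:
On the way:
1. the check weight stands on one pan and a tin on the other, both let go, for half a second ((((horizontal distance between weight and pan_left_top below 0.055 m and z of weight in the frame of pan_left_top between -0.006 and 0.008 m and contact force between weight and the fingers below 0.05 N and angle between weight's own z axis and vertical below 0.15 rad) and ((horizontal distance between tin_red and pan_right_top below 0.055 m and z of tin_red in the frame of pan_right_top between -0.006 and 0.008 m and contact force between tin_red and the fingers below 0.05 N and angle between tin_red's own z axis and vertical below 0.15 rad) or (horizontal distance between tin_blue and pan_right_top below 0.055 m and z of tin_blue in the frame of pan_right_top between -0.006 and 0.008 m and contact force between tin_blue and the fingers below 0.05 N and angle between tin_blue's own z axis and vertical below 0.15 rad) or (horizontal distance between tin_yellow and pan_right_top below 0.055 m and z of tin_yellow in the frame of pan_right_top between -0.006 and 0.008 m and contact force between tin_yellow and the fingers below 0.05 N and angle between tin_yellow's own z axis and vertical below 0.15 rad) or (horizontal distance between tin_black and pan_right_top below 0.055 m and z of tin_black in the frame of pan_right_top between -0.006 and 0.008 m and contact force between tin_black and the fingers below 0.05 N and angle between tin_black's own z axis and vertical below 0.15 rad))) or ((horizontal distance between weight and pan_right_top below 0.055 m and z of weight in the frame of pan_right_top between -0.006 and 0.008 m and contact force between weight and the fingers below 0.05 N and angle between weight's own z axis and vertical below 0.15 rad) and ((horizontal distance between tin_red and pan_left_top below 0.055 m and z of tin_red in the frame of pan_left_top between -0.006 and 0.008 m and contact force between tin_red and the fingers below 0.05 N and angle between tin_red's own z axis and vertical below 0.15 rad) or (horizontal distance between tin_blue and pan_left_top below 0.055 m and z of tin_blue in the frame of pan_left_top between -0.006 and 0.008 m and contact force between tin_blue and the fingers below 0.05 N and angle between tin_blue's own z axis and vertical below 0.15 rad) or (horizontal distance between tin_yellow and pan_left_top below 0.055 m and z of tin_yellow in the frame of pan_left_top between -0.006 and 0.008 m and contact force between tin_yellow and the fingers below 0.05 N and angle between tin_yellow's own z axis and vertical below 0.15 rad) or (horizontal distance between tin_black and pan_left_top below 0.055 m and z of tin_black in the frame of pan_left_top between -0.006 and 0.008 m and contact force between tin_black and the fingers below 0.05 N and angle between tin_black's own z axis and vertical below 0.15 rad))))), for 0.5 s.
At the end, for the whole second after the job is handed in: Every tin stands upright and at rest on the bottom of the right container: drawer if heavier than the check weight, refill tray if lighter (within 5% of it either is right); the check weight stands upright on the black pad, its centre within 30 mm of the pad's; the drawer is home to within 4 mm ((((x of tin_red in the frame of drawer_floor between -0.095 and 0.095 m and y of tin_red in the frame of drawer_floor between -0.1 and 0.1 m and z of tin_red in the frame of drawer_floor between -0.006 and 0.01 m) and contact force between tin_red and cabinet above 1.30473 N) or ((x of tin_red in the frame of refill_tray_in between -0.09 and 0.09 m and y of tin_red in the frame of refill_tray_in between -0.105 and 0.105 m and z of tin_red in the frame of refill_tray_in between -0.006 and 0.01 m) and contact force between tin_red and refill_tray below 1.44207 N)) and angle between each of tin_red, tin_blue, tin_yellow, tin_black, weight's own z axis and vertical below 0.15 rad and linear speed of each of tin_red, tin_blue, tin_yellow, tin_black, weight below 0.02 m/s and (((x of tin_blue in the frame of drawer_floor between -0.095 and 0.095 m and y of tin_blue in the frame of drawer_floor between -0.1 and 0.1 m and z of tin_blue in the frame of drawer_floor between -0.006 and 0.01 m) and contact force between tin_blue and cabinet above 1.30473 N) or ((x of tin_blue in the frame of refill_tray_in between -0.09 and 0.09 m and y of tin_blue in the frame of refill_tray_in between -0.105 and 0.105 m and z of tin_blue in the frame of refill_tray_in between -0.006 and 0.01 m) and contact force between tin_blue and refill_tray below 1.44207 N)) and (((x of tin_yellow in the frame of drawer_floor between -0.095 and 0.095 m and y of tin_yellow in the frame of drawer_floor between -0.1 and 0.1 m and z of tin_yellow in the frame of drawer_floor between -0.006 and 0.01 m) and contact force between tin_yellow and cabinet above 1.30473 N) or ((x of tin_yellow in the frame of refill_tray_in between -0.09 and 0.09 m and y of tin_yellow in the frame of refill_tray_in between -0.105 and 0.105 m and z of tin_yellow in the frame of refill_tray_in between -0.006 and 0.01 m) and contact force between tin_yellow and refill_tray below 1.44207 N)) and (((x of tin_black in the frame of drawer_floor between -0.095 and 0.095 m and y of tin_black in the frame of drawer_floor between -0.1 and 0.1 m and z of tin_black in the frame of drawer_floor between -0.006 and 0.01 m) and contact force between tin_black and cabinet above 1.30473 N) or ((x of tin_black in the frame of refill_tray_in between -0.09 and 0.09 m and y of tin_black in the frame of refill_tray_in between -0.105 and 0.105 m and z of tin_black in the frame of refill_tray_in between -0.006 and 0.01 m) and contact force between tin_black and refill_tray below 1.44207 N)) and horizontal distance between weight and pad below 0.03 m and height (world z) of weight below 0.008 m and value of joint drawer below 0.004 m); the robot touches nothing.
It fails at once if the brush pot, bottle or jar is moved by more than 30 mm or tipped (distance of any of brush_pot, medium_bottle, glue_jar from where it was at the start of the episode above 0.03 m or angle between any of brush_pot, medium_bottle, glue_jar's own z axis and vertical above 0.4 rad).
Of tin_red, tin_blue, tin_yellow, tin_black only 2 to 4 are there at a start; the rules pass over those that are not, and their reading is None.
At some moment in a run one of tin_red, tin_blue, tin_yellow, tin_black, weight may be knocked a few centimetres aside while the robot is not near it.
It also fails if it takes over 210 s, if anything falls off the work surface, if the arm or the gripper's body presses on something with over 40 N, if the wrist force passes 120 N, or if a joint passes its speed limit or range.

## Working session

There is one attempt and no reset: what is moved stays moved. The work goes in short steps, Python scripts to look and compute and a tool call to move; the robot and the scene stay as the last step left them, time stands still between calls to the robot, and variables do not carry over. Pictures are saved under pics/ and viewed, at most 14 in all, crops included, and the job is handed in when it is done.

Besides the shell and the picture viewer there is one more tool, called as name(argument=value, ...) on one line, values as JSON. drive_tool: Moves the arm, as the interface text tells. Its arguments: {"type":"object","properties":{"increments":{"type":"array","items":{"type":"object","properties":{"claw":{"type":"number"},"dx":{"type":"number"},"dy":{"type":"number"},"dz":{"type":"number"},"wx":{"type":"number"},"wy":{"type":"number"},"wz":{"type":"number"}}}},"newtons":{"type":"number"}},"required":["increments"]}

```bash
mkdir -p pics; cat > h.py <<'E'
from station import *
import numpy as np, cv2
def save(n,img): cv2.imwrite('pics/'+n+'.png',img[:,:,::-1])
def world(name,depth,cal,T=None):
    K=cal['intrinsics'];K=np.array(K)
    v,u=np.mgrid[0:depth.shape[0],0:depth.shape[1]]
    P=np.stack([(u-K[0,2])/K[0,0]*depth,(v-K[1,2])/K[1,1]*depth,depth],-1)
    if T is None:
        return (P-np.array(cal['t']))@np.array(cal['R'])
    return P@T[:3,:3].T+T[:3,3]
E
python3 - <<'E'
from h import *
o=get_obs();print({k:np.round(v,3) for k,v in o.items()})
for n in('top','scene'):
    p,d=read_camera(n);save(n+'0',p);np.savez('pics/'+n+'0.npz',p=p,d=d)
    c=calibration(n);print(n,np.round(c['R'],3),np.round(c['t'],3),c['intrinsics'])
print(calibration('wrist'))
E
```

```text
{'t': np.float64(0.0), 'q': array([ 1.137,  0.478,  0.022,  1.556, -0.012,  1.109, -0.083]), 'joint_vel': array([ 0.001,  0.002, -0.001,  0.001,  0.   , -0.001, -0.   ]), 'joint_torque': array([-1.0000e-03, -5.9645e+01,  1.6070e+00, -2.8119e+01,  1.3000e-02,
        9.0000e-03, -0.0000e+00]), 'eef_pos': array([ 0.216, -0.639,  0.255]), 'tool_rot': array([-0.001,  0.987,  0.162, -0.   ]), 'contact_force': array([-0.086, -0.023,  0.125]), 'torque': array([0.058, 0.001, 0.006]), 'grasp_force': np.float64(0.0), 'gripper_width': np.float64(1.006)}
top [[ 0.021 -1.     0.006]
 [-0.999 -0.021 -0.048]
 [ 0.049 -0.005 -0.999]] [-0.057  0.622  1.376] [[459.01692933   0.         317.09294014]
 [  0.         459.01692933 205.23429068]
 [  0.           0.           1.        ]]
scene [[ 0.845  0.535 -0.018]
 [ 0.43  -0.698 -0.572]
 [-0.319  0.476 -0.82 ]] [-0.534 -0.252  1.457] [[414.83687753   0.         321.43965815]
 [  0.         414.83687753 198.84592191]
 [  0.           0.           1.        ]]
{'intrinsics': array([[293.49533631,   0.        , 317.38806638],
       [  0.        , 293.49533631, 193.58043121],
       [  0.        ,   0.        ,   1.        ]]), 'mount': array([[-2.71890072e-04, -9.56153754e-01, -2.92865029e-01,
         7.39319299e-02],
       [ 9.99999945e-01, -3.16307205e-04,  1.04308339e-04,
        -3.94401819e-04],
       [-1.92370128e-04, -2.92864984e-01,  9.56153787e-01,
        -1.17383799e-01],
       [ 0.00000000e+00,  0.00000000e+00,  0.00000000e+00,
         1.00000000e+00]])}
```

View pics/top0.png

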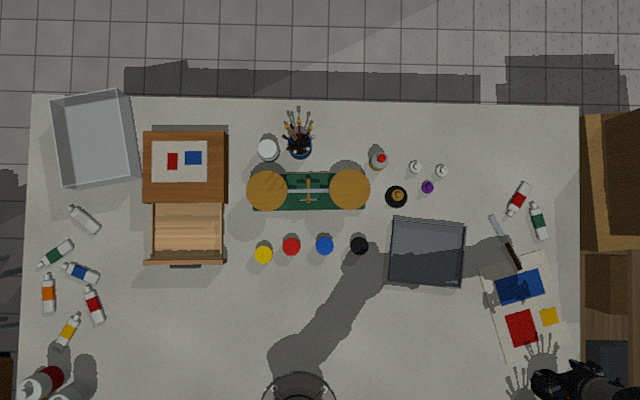

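View pics/scene0.png

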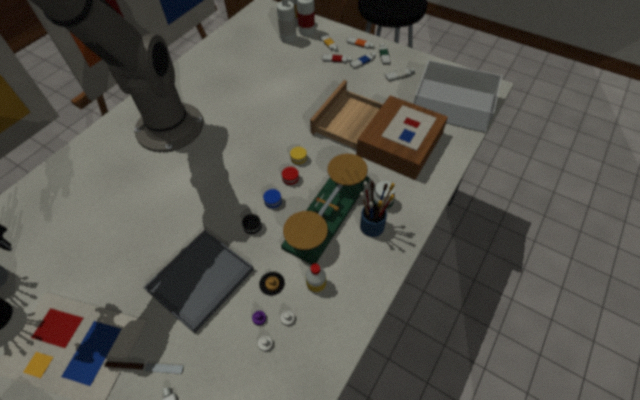

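The top view shows four tins: yellow (263,254), red (291,246), blue (324,244) and black (359,245). The balance is at (308,190), the drawer at (187,228) and the dark grey tray at (427,251). The weight-shaped objects are brass on the black pad (396,196), white (415,167), white (440,171) and purple (427,187). The brass one on the pad fits the description, which I'll confirm in a crop.

```bash
python3 - <<'E'
from h import *
z=np.load('pics/top0.npz');p,d=z['p'],z['d']
W=world('top',d,calibration('top'))
np.save('pics/W0.npy',W)
for n,(u,v),hz in [('yel',(263,254),.034),('red',(291,246),.034),('blue',(324,244),.034),('blk',(359,245),.034),('weight',(396,196),.033),('panL',(267,190),.085),('panR',(349,190),.085),('jar',(268,149),.07),('bottle',(378,160),.1),('pot',(300,145),.07)]:
    s=np.zeros(d.shape,bool);r=24 if 'pan' in n else 12
    s[v-r:v+r+1,u-r:u+r+1]=1
    m=s&(W[...,2]>hz-.012)&(W[...,2]<hz+.02)
    q=W[m];print(n,len(q),np.round(np.median(q,0),3),np.round(q.min(0),3),np.round(q.max(0),3),'mid',np.round((q.min(0)+q.max(0))[:2]/2,3))
for n,(u,v) in dict(trayTL=(393,217),trayTR=(465,224),trayBL=(389,281),trayBR=(461,288),trayc=(427,251),drL=(145,262),drR=(225,262),drfloor=(187,228),cabFL=(143,202),cabFR=(227,203),pull=(185,266),tall=(95,140)).items():
    print(n,np.round(np.median(W[v-1:v+2,u-1:u+2].reshape(-1,3),0),3))
c=p[140:300,340:480];save('crop1',cv2.resize(c,None,fx=4,fy=3.5,interpolation=cv2.INTER_CUBIC))
E
```

```text
yel 257 [0.473 0.114 0.034] [0.446 0.087 0.025] [0.497 0.139 0.044] mid [0.472 0.113]
red 256 [0.496 0.031 0.034] [0.472 0.004 0.026] [0.523 0.056 0.043] mid [0.497 0.03 ]
blue 252 [ 0.501 -0.069  0.034] [ 0.474 -0.094  0.025] [ 0.528 -0.043  0.041] mid [ 0.501 -0.068]
blk 255 [ 0.503 -0.173  0.034] [ 0.479 -0.198  0.024] [ 0.53  -0.147  0.044] mid [ 0.505 -0.173]
weight 33 [ 0.658 -0.288  0.031] [ 0.652 -0.302  0.021] [ 0.671 -0.272  0.037] mid [ 0.661 -0.287]
panL 1343 [0.658 0.103 0.085] [0.6   0.044 0.075] [0.719 0.163 0.094] mid [0.659 0.104]
panR 1337 [ 0.668 -0.137  0.085] [ 0.611 -0.195  0.076] [ 0.727 -0.079  0.095] mid [ 0.669 -0.137]
jar 296 [0.783 0.106 0.07 ] [0.756 0.078 0.059] [0.812 0.134 0.079] mid [0.784 0.106]
bottle 65 [ 0.758 -0.225  0.106] [ 0.746 -0.237  0.089] [ 0.768 -0.213  0.111] mid [ 0.757 -0.225]
pot 364 [0.796 0.01  0.076] [ 0.763 -0.022  0.059] [0.832 0.046 0.09 ] mid [0.798 0.012]
trayTL [ 0.592 -0.276  0.005]
trayTR [ 0.576 -0.498  0.   ]
trayBL [ 0.4   -0.265  0.016]
trayBR [ 0.384 -0.48   0.016]
trayc [ 0.491 -0.38   0.007]
drL [0.446 0.45  0.073]
drR [0.448 0.225 0.044]
drfloor [0.546 0.347 0.016]
cabFL [0.619 0.463 0.076]
cabFR [0.623 0.228 0.009]
pull [0.435 0.339 0.051]
tall [0.809 0.641 0.005]
```

View pics/crop1.png

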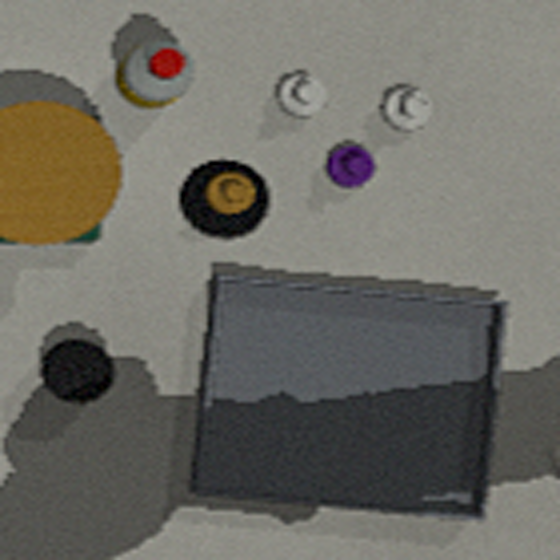

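The crop confirms it: brass weight at about (396,196) on the black pad, with purple and white lookalikes set apart. I'm moving above it, turned so the fingers close along world x.

drive_tool(increments=[{"wz": -10.2,"claw": 0.085},{"wz": -10.2},{"wz": -10.2},{"wz": -10.2},{"wz": -10.2},{"wz": -10.2},{"wz": -10.2},{"dx": 0.03,"dy": 0.037},{"dx": 0.03,"dy": 0.037},{"dx": 0.03,"dy": 0.037},{"dx": 0.03,"dy": 0.037},{"dx": 0.03,"dy": 0.037},{"dx": 0.03,"dy": 0.037},{"dx": 0.03,"dy": 0.037},{"dx": 0.03,"dy": 0.037},{"dx": 0.03,"dy": 0.037},{"dx": 0.03,"dy": 0.037},{"dx": 0.03,"dy": 0.037},{"dx": 0.015,"dy": 0.035},{}], newtons=30)

```text
schema error: expected keys claw, dx, dy, dz, wx, wy, wz
```

```bash
cat >> h.py <<'E'
from scipy.spatial.transform import Rotation as Ro
def toolT(o):
    w,x,y,z=o['tool_rot'];T=np.eye(4);T[:3,:3]=Ro.from_quat([x,y,z,w]).as_matrix();T[:3,3]=o['eef_pos'];return T
def wrist():
    o=get_obs();T=toolT(o);c=calibration('wrist');p,d=read_camera('wrist')
    return o,T,p,d,world('w',d,c,T@np.array(c['mount']))
def circ(W,mask,lo,hi):
    q=W[mask&(W[...,2]>lo)&(W[...,2]<hi)]
    return len(q),np.round(np.median(q,0),4),np.round((q.min(0)+q.max(0))/2,4),np.round(q.max(0)-q.min(0),3)
def near(W,x,y,r): return np.hypot(W[...,0]-x,W[...,1]-y)<r
def st():
    o=get_obs();T=toolT(o);e=Ro.from_matrix(T[:3,:3]).as_quat()
    print('t',round(float(o['t']),2),'tcp',np.round(o['eef_pos'],4),'xax',np.round(T[:3,0],3),'zax',np.round(T[:3,2],3),'w',round(float(o['gripper_width'])*.0854,4),'gf',round(float(o['grasp_force']),1),'F',np.round(o['contact_force'],1),'q7',np.round(o['q'][6],2));return o
E
python3 - <<'E'
from h import *
import station;print([k for k in dir(station) if k[0]!='_'][:40]); 
try: print(finger_overhang)
except Exception as e: print(e)
st();o,T,p,d,W=wrist();save('w1',p)
print(circ(W,near(W,.658,-.288,.03),.025,.045),circ(W,near(W,.658,-.288,.03),.013,.022),circ(W,near(W,.658,-.288,.06),.012,.05))
E
```

```text
['PlanningError', 'calibration', 'finger_overhang', 'get_obs', 'hand_in', 'read_camera']
0.025
t 0.1 tcp [ 0.2159 -0.639   0.2554] xax [ 0.947  0.32  -0.   ] zax [-0.001  0.002 -1.   ] w 0.0851 gf 0.0 F [ 0.4  0.6 -0.3] q7 -0.08
  return _methods._mean(a, axis=axis, dtype=dtype,
  ret = um.true_divide(
Traceback (most recent call last):
  File "h.py", line 19, in circ
    return len(q),np.round(np.median(q,0),4),np.round((q.min(0)+q.max(0))/2,4),np.round(q.max(0)-q.min(0),3)
                                                       ~~~~~^^^
ValueError: zero-size array to reduction operation minimum which has no identity
```

View pics/w1.png

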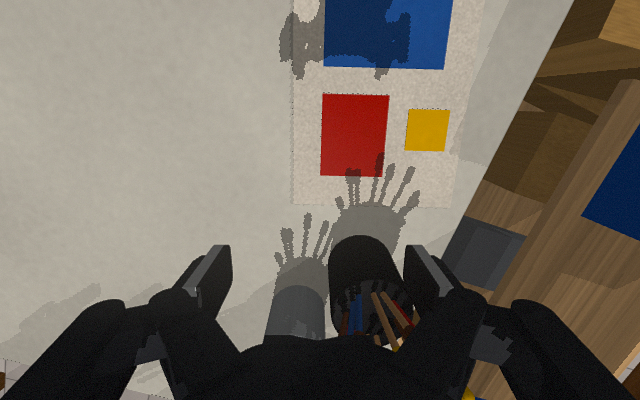

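The arm did not move: every row needs all seven keys. The view shows a dark brush cup near the start pose, at about (365,290), so I rise first.

drive_tool(increments=[{"dx": 0,"dy": 0,"dz": -0.03,"wx": 0,"wy": 0,"wz": 0,"claw": 0.085},{"dx": 0,"dy": 0,"dz": -0.03,"wx": 0,"wy": 0,"wz": -10.2,"claw": 0.085},{"dx": 0,"dy": 0,"dz": 0,"wx": 0,"wy": 0,"wz": -10.2,"claw": 0.085},{"dx": 0,"dy": 0,"dz": 0,"wx": 0,"wy": 0,"wz": -10.2,"claw": 0.085},{"dx": 0,"dy": 0,"dz": 0,"wx": 0,"wy": 0,"wz": -10.2,"claw": 0.085},{"dx": 0,"dy": 0,"dz": 0,"wx": 0,"wy": 0,"wz": -10.2,"claw": 0.085},{"dx": 0,"dy": 0,"dz": 0,"wx": 0,"wy": 0,"wz": -10.2,"claw": 0.085},{"dx": 0,"dy": 0,"dz": 0,"wx": 0,"wy": 0,"wz": -10.2,"claw": 0.085},{"dx": 0.03,"dy": 0.037,"dz": 0,"wx": 0,"wy": 0,"wz": 0,"claw": 0.085},{"dx": 0.03,"dy": 0.037,"dz": 0,"wx": 0,"wy": 0,"wz": 0,"claw": 0.085},{"dx": 0.03,"dy": 0.037,"dz": 0,"wx": 0,"wy": 0,"wz": 0,"claw": 0.085},{"dx": 0.03,"dy": 0.037,"dz": 0,"wx": 0,"wy": 0,"wz": 0,"claw": 0.085},{"dx": 0.03,"dy": 0.037,"dz": 0,"wx": 0,"wy": 0,"wz": 0,"claw": 0.085},{"dx": 0.03,"dy": 0.037,"dz": 0,"wx": 0,"wy": 0,"wz": 0,"claw": 0.085},{"dx": 0.03,"dy": 0.037,"dz": 0,"wx": 0,"wy": 0,"wz": 0,"claw": 0.085},{"dx": 0.03,"dy": 0.037,"dz": 0,"wx": 0,"wy": 0,"wz": 0,"claw": 0.085},{"dx": 0.03,"dy": 0.037,"dz": 0.03,"wx": 0,"wy": 0,"wz": 0,"claw": 0.085},{"dx": 0.03,"dy": 0.037,"dz": 0.03,"wx": 0,"wy": 0,"wz": 0,"claw": 0.085},{"dx": 0.03,"dy": 0.037,"dz": 0.03,"wx": 0,"wy": 0,"wz": 0,"claw": 0.085},{"dx": 0.02,"dy": 0.035,"dz": 0.03,"wx": 0,"wy": 0,"wz": 0,"claw": 0.05}], newtons=30)

```text
t: 2.65
eef_pos: [0.6588, -0.287, 0.1951]
tool_rot: [-0.0, 0.706, 0.708, 0.0]
contact_force: [0.8, -1.3, 0.3]
gripper_width: 0.809
grasp_force: 0.0
```

```bash
python3 - <<'E'
from h import *
st();o,T,p,d,W=wrist();save('w2',p)
for a in((.03,.025,.045),(.03,.013,.022),(.06,.012,.05)):
    try:print(circ(W,near(W,.658,-.288,a[0]),*a[1:]))
    except Exception as e:print(e)
E
```

```text
t 2.65 tcp [ 0.6588 -0.287   0.1951] xax [-0.003  1.     0.001] zax [-0.     0.001 -1.   ] w 0.0691 gf 0.0 F [ 0.8 -1.3  0.3] q7 0.16
(205, array([ 0.6575, -0.2838,  0.0325]), array([ 0.6575, -0.2848,  0.03  ]), array([0.014, 0.015, 0.009]))
(673, array([ 0.6575, -0.2816,  0.0167]), array([ 0.6575, -0.285 ,  0.0175]), array([0.035, 0.035, 0.009]))
(895, array([ 0.6575, -0.2826,  0.017 ]), array([ 0.6575, -0.285 ,  0.0233]), array([0.035, 0.035, 0.023]))
```

View pics/w2.png

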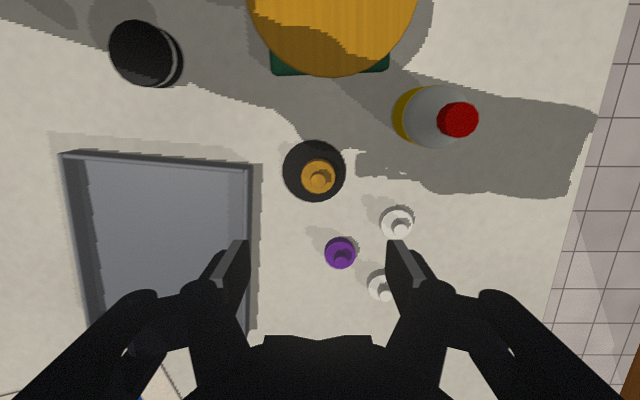

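The weight is clear at (318,176): world (0.6575, -0.285). I'll descend and grip the knob.

drive_tool(increments=[{"dx": 0.002,"dy": -0.001,"dz": 0.04,"wx": 0,"wy": 0,"wz": 0,"claw": 0.045},{"dx": 0,"dy": 0,"dz": 0.04,"wx": 0,"wy": 0,"wz": 0,"claw": 0.045},{"dx": 0,"dy": 0,"dz": 0.04,"wx": 0,"wy": 0,"wz": 0,"claw": 0.045},{"dx": 0,"dy": 0,"dz": 0.02,"wx": 0,"wy": 0,"wz": 0,"claw": 0.045},{"dx": 0,"dy": 0,"dz": 0.01,"wx": 0,"wy": 0,"wz": 0,"claw": 0.045},{"dx": 0,"dy": 0,"dz": 0,"wx": 0,"wy": 0,"wz": 0,"claw": 0.005},{"dx": 0,"dy": 0,"dz": 0,"wx": 0,"wy": 0,"wz": 0,"claw": 0.005},{"dx": 0,"dy": 0,"dz": 0,"wx": 0,"wy": 0,"wz": 0,"claw": 0.005},{"dx": 0,"dy": 0,"dz": 0,"wx": 0,"wy": 0,"wz": 0,"claw": 0.005},{"dx": 0,"dy": 0,"dz": 0,"wx": 0,"wy": 0,"wz": 0,"claw": 0.005},{"dx": 0,"dy": 0,"dz": -0.01,"wx": 0,"wy": 0,"wz": 0,"claw": 0.005},{"dx": 0,"dy": 0,"dz": -0.03,"wx": 0,"wy": 0,"wz": 0,"claw": 0.005}], newtons=30)

```text
t: 4.2
eef_pos: [0.6547, -0.2864, 0.0847]
tool_rot: [-0.002, 0.707, 0.708, -0.001]
contact_force: [-0.1, -1.0, -0.2]
gripper_width: 0.165
grasp_force: 29.4
```

drive_tool(increments=[{"dx": 0,"dy": 0,"dz": -0.045,"wx": 0,"wy": 0,"wz": 0,"claw": 0.005},{"dx": 0,"dy": 0,"dz": -0.04,"wx": 0,"wy": 0,"wz": 0,"claw": 0.005},{"dx": 0.03,"dy": 0.003,"dz": 0,"wx": 0,"wy": 0,"wz": 0,"claw": 0.005},{"dx": 0.03,"dy": 0.003,"dz": 0,"wx": 0,"wy": 0,"wz": 0,"claw": 0.005},{"dx": 0.03,"dy": 0.003,"dz": 0,"wx": 0,"wy": 0,"wz": 0,"claw": 0.005},{"dx": 0.03,"dy": 0.003,"dz": 0,"wx": 0,"wy": 0,"wz": 0,"claw": 0.005},{"dx": 0.03,"dy": 0.001,"dz": 0,"wx": 0,"wy": 0,"wz": 0,"claw": 0.005},{"dx": 0,"dy": 0,"dz": 0.02,"wx": 0,"wy": 0,"wz": 0,"claw": 0.005},{"dx": 0,"dy": 0,"dz": 0.02,"wx": 0,"wy": 0,"wz": 0,"claw": 0.005},{"dx": 0,"dy": 0,"dz": 0.01,"wx": 0,"wy": 0,"wz": 0,"claw": 0.005},{"dx": 0,"dy": 0,"dz": 0.005,"wx": 0,"wy": 0,"wz": 0,"claw": 0.005},{"dx": 0,"dy": 0,"dz": 0.004,"wx": 0,"wy": 0,"wz": 0,"claw": 0.005},{"dx": 0,"dy": 0,"dz": 0,"wx": 0,"wy": 0,"wz": 0,"claw": 0.005}])

```text
t: 5.82
eef_pos: [0.6697, -0.1372, 0.1125]
tool_rot: [0.0, 0.707, 0.707, 0.0]
contact_force: [0.5, 0.1, -0.6]
gripper_width: 0.164
grasp_force: 29.6
```

```bash
python3 - <<'E'
from h import *
st();o,T,p,d,W=wrist()
print(circ(W,near(W,.668,-.137,.06),.05,.095))
p,d=read_camera('top');W=world('t',d,calibration('top'))
for y,x in((.104,.659),(-.137,.668)):
  m=near(W,x,y,.05); print(np.round(np.median(W[m],0),4))
E
```

```text
t 5.83 tcp [ 0.6697 -0.1372  0.1125] xax [-0.001  1.    -0.   ] zax [ 0.001 -0.    -1.   ] w 0.014 gf 29.6 F [ 0.5  0.1 -0.6] q7 -0.1
(22053, array([ 0.6672, -0.1196,  0.0675]), array([ 0.6671, -0.1356,  0.0797]), array([0.118, 0.117, 0.031]))
[0.6588 0.1038 0.1024]
[ 0.6632 -0.131   0.4659]
```

Right pan is down at its stop with the weight on it. I release it and go above the yellow tin.

drive_tool(increments=[{"dx": 0,"dy": 0,"dz": 0,"wx": 0,"wy": 0,"wz": 0,"claw": 0.04},{"dx": 0,"dy": 0,"dz": 0,"wx": 0,"wy": 0,"wz": 0,"claw": 0.04},{"dx": 0,"dy": 0,"dz": 0,"wx": 0,"wy": 0,"wz": 0,"claw": 0.04},{"dx": 0,"dy": 0,"dz": -0.02,"wx": 0,"wy": 0,"wz": 0,"claw": 0.04},{"dx": 0,"dy": 0,"dz": -0.03,"wx": 0,"wy": 0,"wz": 0,"claw": 0.04},{"dx": 0,"dy": 0,"dz": -0.03,"wx": 0,"wy": 0,"wz": 0,"claw": 0.04},{"dx": 0.04,"dy": -0.03,"dz": 0,"wx": 0,"wy": 0,"wz": 0,"claw": 0.085},{"dx": 0.04,"dy": -0.03,"dz": 0,"wx": 0,"wy": 0,"wz": 0,"claw": 0.085},{"dx": 0.04,"dy": -0.03,"dz": 0,"wx": 0,"wy": 0,"wz": 0,"claw": 0.085},{"dx": 0.04,"dy": -0.03,"dz": 0,"wx": 0,"wy": 0,"wz": 0,"claw": 0.085},{"dx": 0.04,"dy": -0.03,"dz": 0,"wx": 0,"wy": 0,"wz": 0,"claw": 0.085},{"dx": 0.03,"dy": -0.03,"dz": 0,"wx": 0,"wy": 0,"wz": 0,"claw": 0.085},{"dx": 0.02,"dy": -0.017,"dz": 0,"wx": 0,"wy": 0,"wz": 0,"claw": 0.085},{"dx": 0,"dy": 0,"dz": 0,"wx": 0,"wy": 0,"wz": 0,"claw": 0.085}])

```text
t: 7.68
eef_pos: [0.4716, 0.1147, 0.1938]
tool_rot: [0.001, 0.705, 0.709, 0.001]
contact_force: [-0.5, -1.4, -0.5]
gripper_width: 0.995
grasp_force: 0.0
```

```bash
cat > tins.py <<'E'
from h import *
import sys
# tins by colour from top camera, pans, weight
def tins(show=True):
    p,d=read_camera('top');W=world('t',d,calibration('top'))
    hsv=cv2.cvtColor(p,cv2.COLOR_RGB2HSV);H,S,V=[hsv[...,i].astype(int) for i in range(3)]
    z=W[...,2];inz=(z>.02)&(z<.16)
    M=dict(yellow=(H>20)&(H<32)&(S>170)&(V>110),red=((H<6)|(H>174))&(S>150)&(V>70),blue=(H>100)&(H<118)&(S>150)&(V>60),black=(V<40))
    for k,m in M.items():
        n,l,s,c=cv2.connectedComponentsWithStats((m&inz).astype(np.uint8))
        for i in range(1,n):
            if 60<s[i,4]<500:
                q=W[l==i];print(k,s[i,4],c[i].round(),np.round((q.min(0)+q.max(0))[:2]/2,3),round(float(np.median(q[:,2])),3))
    for y,x in((.104,.659),(-.137,.668)):
        m=near(W,x,y,.055)&(z<.12); print('pan',np.round(np.percentile(W[m][:,2],[10,50,90]),4),end=' ')
        m=m&near(W,x,y,.055)
    print();return p,W
if __name__=='__main__': st();tins()
E
python3 - <<'E'
from tins import *
st();tins()
o,T,p,d,W=wrist();save('w3',p)
print(circ(W,near(W,.473,.114,.04),.028,.045),circ(W,near(W,.668,-.137,.05),.075,.11))
E
```

```text
t 7.67 tcp [0.4716 0.1147 0.1938] xax [-0.005  1.     0.   ] zax [ 0.002  0.    -1.   ] w 0.085 gf 0.0 F [-0.5 -1.4 -0.5] q7 -0.54
yellow 94 [267. 252.] [0.475 0.103] 0.033
red 145 [172. 161.] [0.739 0.379] 0.08
red 235 [291. 246.] [0.498 0.032] 0.034
blue 204 [193. 157.] [0.752 0.321] 0.081
blue 231 [324. 246.] [ 0.502 -0.067] 0.034
black 253 [300. 143.] [0.799 0.013] 0.077
black 210 [293. 204.] [0.632 0.033] 0.025
black 226 [359. 245.] [ 0.506 -0.171] 0.034
pan [0.0998 0.103  0.1067] pan [0.0641 0.0677 0.0777]
  return _methods._mean(a, axis=axis, dtype=dtype,
  ret = um.true_divide(
Traceback (most recent call last):
  File "h.py", line 19, in circ
    return len(q),np.round(np.median(q,0),4),np.round((q.min(0)+q.max(0))/2,4),np.round(q.max(0)-q.min(0),3)
                                                       ~~~~~^^^
ValueError: zero-size array to reduction operation minimum which has no identity
```

View pics/w3.png

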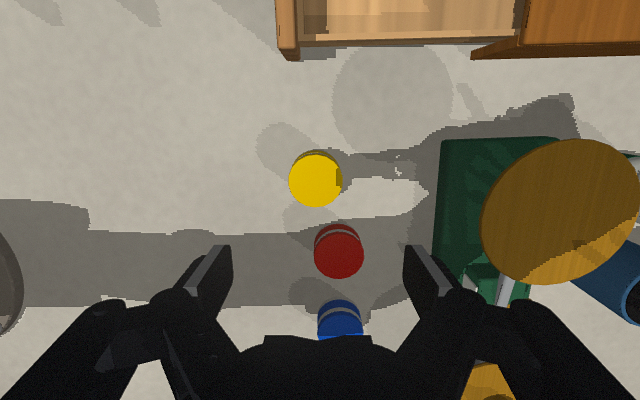

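Yellow is under the tool at (315,180), as measured. I grasp and lift it.

drive_tool(increments=[{"dx": -0.001,"dy": 0.001,"dz": 0.05,"wx": 0,"wy": 0,"wz": 0,"claw": 0.085},{"dx": 0,"dy": 0,"dz": 0.05,"wx": 0,"wy": 0,"wz": 0,"claw": 0.085},{"dx": 0,"dy": 0,"dz": 0.04,"wx": 0,"wy": 0,"wz": 0,"claw": 0.085},{"dx": 0,"dy": 0,"dz": 0.02,"wx": 0,"wy": 0,"wz": 0,"claw": 0.085},{"dx": 0,"dy": 0,"dz": 0,"wx": 0,"wy": 0,"wz": 0,"claw": 0.045},{"dx": 0,"dy": 0,"dz": 0,"wx": 0,"wy": 0,"wz": 0,"claw": 0.045},{"dx": 0,"dy": 0,"dz": 0,"wx": 0,"wy": 0,"wz": 0,"claw": 0.045},{"dx": 0,"dy": 0,"dz": 0,"wx": 0,"wy": 0,"wz": 0,"claw": 0.045},{"dx": 0,"dy": 0,"dz": -0.03,"wx": 0,"wy": 0,"wz": 0,"claw": 0.045},{"dx": 0,"dy": 0,"dz": -0.05,"wx": 0,"wy": 0,"wz": 0,"claw": 0.045},{"dx": 0,"dy": 0,"dz": -0.05,"wx": 0,"wy": 0,"wz": 0,"claw": 0.045},{"dx": 0,"dy": 0,"dz": 0,"wx": 0,"wy": 0,"wz": 0,"claw": 0.045}])

```text
t: 9.28
eef_pos: [0.4757, 0.1126, 0.1662]
tool_rot: [0.002, 0.707, 0.707, 0.003]
contact_force: [0.2, -0.2, -1.4]
gripper_width: 0.618
grasp_force: 32.3
```

drive_tool(increments=[{"dx": -0.002,"dy": 0.04,"dz": -0.005,"wx": 0,"wy": 0,"wz": 0,"claw": 0.045},{"dx": -0.002,"dy": 0.04,"dz": -0.005,"wx": 0,"wy": 0,"wz": 0,"claw": 0.045},{"dx": -0.002,"dy": 0.04,"dz": 0,"wx": 0,"wy": 0,"wz": 0,"claw": 0.045},{"dx": -0.002,"dy": 0.04,"dz": 0,"wx": 0,"wy": 0,"wz": 0,"claw": 0.045},{"dx": 0,"dy": 0.023,"dz": 0,"wx": 0,"wy": 0,"wz": 0,"claw": 0.045},{"dx": 0,"dy": 0,"dz": 0,"wx": 0,"wy": 0,"wz": 0,"claw": 0.045},{"dx": 0,"dy": 0,"dz": 0.025,"wx": 0,"wy": 0,"wz": 0,"claw": 0.045},{"dx": 0,"dy": 0,"dz": 0.015,"wx": 0,"wy": 0,"wz": 0,"claw": 0.045},{"dx": 0,"dy": 0,"dz": 0.006,"wx": 0,"wy": 0,"wz": 0,"claw": 0.045},{"dx": 0,"dy": 0,"dz": 0.005,"wx": 0,"wy": 0,"wz": 0,"claw": 0.045},{"dx": 0,"dy": 0,"dz": 0,"wx": 0,"wy": 0,"wz": 0,"claw": 0.085},{"dx": 0,"dy": 0,"dz": 0,"wx": 0,"wy": 0,"wz": 0,"claw": 0.085},{"dx": 0,"dy": 0,"dz": 0,"wx": 0,"wy": 0,"wz": 0,"claw": 0.085},{"dx": 0,"dy": 0,"dz": -0.025,"wx": 0,"wy": 0,"wz": 0,"claw": 0.085},{"dx": 0,"dy": 0,"dz": -0.04,"wx": 0,"wy": 0,"wz": 0,"claw": 0.085}])

```text
t: 11.15
eef_pos: [0.6553, 0.1036, 0.1858]
tool_rot: [-0.001, 0.707, 0.708, -0.001]
contact_force: [-0.2, -0.0, -0.5]
gripper_width: 0.998
grasp_force: 0.0
```

drive_tool(increments=[{"dx": 0,"dy": -0.05,"dz": 0,"wx": 0,"wy": 0,"wz": 0,"claw": 0.085},{"dx": 0,"dy": -0.05,"dz": 0,"wx": 0,"wy": 0,"wz": 0,"claw": 0.085},{"dx": 0,"dy": -0.05,"dz": 0,"wx": 0,"wy": 0,"wz": 0,"claw": 0.085},{"dx": 0,"dy": 0,"dz": 0,"wx": 0,"wy": 0,"wz": 0,"claw": 0.085},{"dx": 0,"dy": 0,"dz": 0,"wx": 0,"wy": 0,"wz": 0,"claw": 0.085},{"dx": 0,"dy": 0,"dz": 0,"wx": 0,"wy": 0,"wz": 0,"claw": 0.085},{"dx": 0,"dy": 0,"dz": 0,"wx": 0,"wy": 0,"wz": 0,"claw": 0.085},{"dx": 0,"dy": 0,"dz": 0,"wx": 0,"wy": 0,"wz": 0,"claw": 0.085},{"dx": 0,"dy": 0,"dz": 0,"wx": 0,"wy": 0,"wz": 0,"claw": 0.085},{"dx": 0,"dy": 0,"dz": 0,"wx": 0,"wy": 0,"wz": 0,"claw": 0.085},{"dx": 0,"dy": 0,"dz": 0,"wx": 0,"wy": 0,"wz": 0,"claw": 0.085},{"dx": 0,"dy": 0,"dz": 0,"wx": 0,"wy": 0,"wz": 0,"claw": 0.085},{"dx": 0,"dy": 0,"dz": 0,"wx": 0,"wy": 0,"wz": 0,"claw": 0.085}])

```text
t: 12.78
eef_pos: [0.5062, 0.1038, 0.1863]
tool_rot: [0.0, 0.707, 0.708, 0.0]
contact_force: [0.6, 0.8, -1.1]
gripper_width: 0.997
grasp_force: 0.0
```

```bash
cat > weigh.py <<'E'
from tins import *
st();p,W=tins()
for nm,x,y in(('L',.659,.104),('R',.668,-.137)):
    r=np.hypot(W[...,0]-x,W[...,1]-y)
    q=W[(r>.036)&(r<.055)&(W[...,2]<.125)&(W[...,2]>.05)];print(nm,'rim z',np.round(np.median(q[:,2]),4),len(q))
save(sys.argv[1],cv2.resize(p[100:310,130:480],None,fx=2.2,fy=2.2))
E
python3 weigh.py a1
```

```text
t 12.78 tcp [0.5062 0.1038 0.1863] xax [-0.001  1.    -0.   ] zax [ 0. -0. -1.] w 0.0852 gf 0.0 F [ 0.6  0.8 -1.1] q7 -0.52
red 145 [172. 161.] [0.739 0.38 ] 0.08
red 238 [291. 246.] [0.497 0.032] 0.034
blue 204 [193. 157.] [0.752 0.321] 0.081
blue 225 [324. 246.] [ 0.502 -0.067] 0.034
black 256 [300. 143.] [0.798 0.013] 0.077
black 303 [297. 203.] [0.633 0.014] 0.024
black 227 [359. 245.] [ 0.505 -0.171] 0.034
pan [0.0999 0.1033 0.1065] pan [0.0639 0.0677 0.0775] 
L rim z 0.1033 664
R rim z 0.0674 631
```

View pics/a1.png

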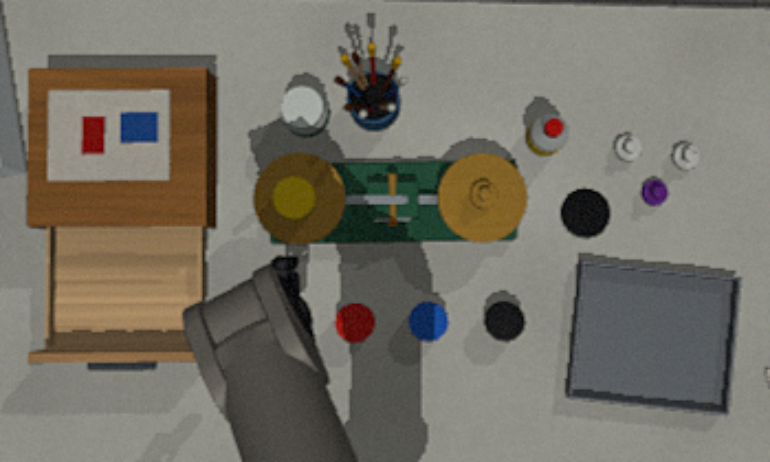

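Yellow, at (295,198), stays up on the left pan at its stop, so it is lighter and goes to the refill tray.

drive_tool(increments=[{"dx": 0,"dy": 0.05,"dz": 0,"wx": 0,"wy": 0,"wz": 0,"claw": 0.085},{"dx": 0,"dy": 0.05,"dz": 0,"wx": 0,"wy": 0,"wz": 0,"claw": 0.085},{"dx": 0,"dy": 0.05,"dz": 0,"wx": 0,"wy": 0,"wz": 0,"claw": 0.085},{"dx": 0,"dy": 0,"dz": 0.03,"wx": 0,"wy": 0,"wz": 0,"claw": 0.085},{"dx": 0,"dy": 0,"dz": 0.019,"wx": 0,"wy": 0,"wz": 0,"claw": 0.085},{"dx": 0,"dy": 0,"dz": 0,"wx": 0,"wy": 0,"wz": 0,"claw": 0.045},{"dx": 0,"dy": 0,"dz": 0,"wx": 0,"wy": 0,"wz": 0,"claw": 0.045},{"dx": 0,"dy": 0,"dz": 0,"wx": 0,"wy": 0,"wz": 0,"claw": 0.045},{"dx": 0,"dy": 0,"dz": 0,"wx": 0,"wy": 0,"wz": 0,"claw": 0.045},{"dx": 0,"dy": 0,"dz": -0.03,"wx": 0,"wy": 0,"wz": 0,"claw": 0.045},{"dx": 0,"dy": 0,"dz": -0.04,"wx": 0,"wy": 0,"wz": 0,"claw": 0.045},{"dx": 0,"dy": 0,"dz": 0,"wx": 0,"wy": 0,"wz": 0,"claw": 0.045}])

```text
t: 14.32
eef_pos: [0.6583, 0.1048, 0.2115]
tool_rot: [0.002, 0.707, 0.707, 0.003]
contact_force: [0.5, 0.1, -0.8]
gripper_width: 0.622
grasp_force: 35.2
```

drive_tool(increments=[{"dx": -0.042,"dy": -0.017,"dz": 0,"wx": 0,"wy": 0,"wz": 0,"claw": 0.045},{"dx": -0.042,"dy": -0.017,"dz": 0,"wx": 0,"wy": 0,"wz": 0,"claw": 0.045},{"dx": -0.042,"dy": -0.017,"dz": 0,"wx": 0,"wy": 0,"wz": 0,"claw": 0.045},{"dx": -0.042,"dy": -0.017,"dz": 0,"wx": 0,"wy": 0,"wz": 0,"claw": 0.045},{"dx": -0.042,"dy": -0.017,"dz": 0,"wx": 0,"wy": 0,"wz": 0,"claw": 0.045},{"dx": -0.042,"dy": -0.017,"dz": 0,"wx": 0,"wy": 0,"wz": 0,"claw": 0.045},{"dx": -0.042,"dy": -0.017,"dz": 0,"wx": 0,"wy": 0,"wz": 0,"claw": 0.045},{"dx": -0.042,"dy": -0.017,"dz": 0,"wx": 0,"wy": 0,"wz": 0,"claw": 0.045},{"dx": -0.042,"dy": -0.017,"dz": 0,"wx": 0,"wy": 0,"wz": 0,"claw": 0.045},{"dx": -0.042,"dy": -0.015,"dz": 0,"wx": 0,"wy": 0,"wz": 0,"claw": 0.045},{"dx": 0,"dy": 0,"dz": 0.05,"wx": 0,"wy": 0,"wz": 0,"claw": 0.045},{"dx": 0,"dy": 0,"dz": 0.05,"wx": 0,"wy": 0,"wz": 0,"claw": 0.045},{"dx": 0,"dy": 0,"dz": 0.04,"wx": 0,"wy": 0,"wz": 0,"claw": 0.045},{"dx": 0,"dy": 0,"dz": 0.02,"wx": 0,"wy": 0,"wz": 0,"claw": 0.045},{"dx": 0,"dy": 0,"dz": 0.007,"wx": 0,"wy": 0,"wz": 0,"claw": 0.045},{"dx": 0,"dy": 0,"dz": 0.003,"wx": 0,"wy": 0,"wz": 0,"claw": 0.045},{"dx": 0,"dy": 0,"dz": 0,"wx": 0,"wy": 0,"wz": 0,"claw": 0.045}])

```text
t: 16.45
eef_pos: [0.4878, -0.3157, 0.04]
tool_rot: [-0.001, 0.707, 0.707, -0.001]
contact_force: [-8.8, 5.9, 18.3]
gripper_width: 0.617
grasp_force: 37.2
```

drive_tool(increments=[{"dx": 0,"dy": 0,"dz": 0,"wx": 0,"wy": 0,"wz": 0,"claw": 0.07},{"dx": 0,"dy": 0,"dz": 0,"wx": 0,"wy": 0,"wz": 0,"claw": 0.07},{"dx": 0,"dy": 0,"dz": 0,"wx": 0,"wy": 0,"wz": 0,"claw": 0.07},{"dx": 0,"dy": 0,"dz": -0.03,"wx": 0,"wy": 0,"wz": 0,"claw": 0.07},{"dx": 0,"dy": 0,"dz": -0.06,"wx": 0,"wy": 0,"wz": 0,"claw": 0.07},{"dx": 0,"dy": 0,"dz": -0.06,"wx": 0,"wy": 0,"wz": 0,"claw": 0.085},{"dx": 0.05,"dy": 0.006,"dz": 0,"wx": 0,"wy": 0,"wz": 0,"claw": 0.085},{"dx": 0.05,"dy": 0.006,"dz": 0,"wx": 0,"wy": 0,"wz": 0,"claw": 0.085},{"dx": 0.044,"dy": 0.005,"dz": 0,"wx": 0,"wy": 0,"wz": 0,"claw": 0.085},{"dx": 0,"dy": 0,"dz": 0,"wx": 0,"wy": 0,"wz": 0,"claw": 0.085},{"dx": 0,"dy": 0,"dz": 0,"wx": 0,"wy": 0,"wz": 0,"claw": 0.085}])

```text
t: 17.82
eef_pos: [0.5055, -0.1728, 0.1873]
tool_rot: [0.0, 0.707, 0.707, -0.0]
contact_force: [-0.5, -0.0, 0.5]
gripper_width: 0.995
grasp_force: 0.0
```

```bash
python3 - <<'E'
from tins import *
st();tins()
o,T,p,d,W=wrist()
print(circ(W,near(W,.505,-.172,.04),.028,.042))
E
```

```text
t 17.82 tcp [ 0.5055 -0.1728  0.1873] xax [-0.001  1.    -0.001] zax [-0.    -0.001 -1.   ] w 0.085 gf 0.0 F [-0.5 -0.   0.5] q7 0.03
red 146 [172. 161.] [0.739 0.379] 0.08
red 234 [291. 246.] [0.497 0.032] 0.034
blue 204 [193. 157.] [0.752 0.321] 0.081
blue 230 [324. 246.] [ 0.502 -0.067] 0.034
black 257 [300. 143.] [0.798 0.013] 0.077
black 72 [354. 244.] [ 0.505 -0.157] 0.034
black 80 [298. 396.] [0.064 0.   ] 0.057
pan [0.0999 0.1031 0.1067] pan [0.0637 0.0675 0.0775] 
(2387, array([ 0.5013, -0.1694,  0.0337]), array([ 0.5016, -0.1706,  0.032 ]), array([0.053, 0.053, 0.008]))
```

drive_tool(increments=[{"dx": 0.002,"dy": -0.003,"dz": 0.05,"wx": 0,"wy": 0,"wz": 0,"claw": 0.085},{"dx": 0,"dy": 0,"dz": 0.05,"wx": 0,"wy": 0,"wz": 0,"claw": 0.085},{"dx": 0,"dy": 0,"dz": 0.035,"wx": 0,"wy": 0,"wz": 0,"claw": 0.085},{"dx": 0,"dy": 0,"dz": 0.018,"wx": 0,"wy": 0,"wz": 0,"claw": 0.085},{"dx": 0,"dy": 0,"dz": 0,"wx": 0,"wy": 0,"wz": 0,"claw": 0.045},{"dx": 0,"dy": 0,"dz": 0,"wx": 0,"wy": 0,"wz": 0,"claw": 0.045},{"dx": 0,"dy": 0,"dz": 0,"wx": 0,"wy": 0,"wz": 0,"claw": 0.045},{"dx": 0,"dy": 0,"dz": 0,"wx": 0,"wy": 0,"wz": 0,"claw": 0.045},{"dx": 0,"dy": 0,"dz": -0.03,"wx": 0,"wy": 0,"wz": 0,"claw": 0.045},{"dx": 0,"dy": 0,"dz": -0.05,"wx": 0,"wy": 0,"wz": 0,"claw": 0.045},{"dx": 0,"dy": 0,"dz": -0.06,"wx": 0,"wy": 0,"wz": 0,"claw": 0.045},{"dx": 0.04,"dy": 0.022,"dz": 0,"wx": 0,"wy": 0,"wz": 0,"claw": 0.045},{"dx": 0.04,"dy": 0.022,"dz": 0,"wx": 0,"wy": 0,"wz": 0,"claw": 0.045},{"dx": 0.04,"dy": 0.022,"dz": 0,"wx": 0,"wy": 0,"wz": 0,"claw": 0.045},{"dx": 0.04,"dy": 0.022,"dz": 0,"wx": 0,"wy": 0,"wz": 0,"claw": 0.045},{"dx": 0.04,"dy": 0.022,"dz": 0,"wx": 0,"wy": 0,"wz": 0,"claw": 0.045},{"dx": 0.04,"dy": 0.022,"dz": 0,"wx": 0,"wy": 0,"wz": 0,"claw": 0.045},{"dx": 0.035,"dy": 0.022,"dz": 0,"wx": 0,"wy": 0,"wz": 0,"claw": 0.045},{"dx": 0,"dy": 0,"dz": 0,"wx": 0,"wy": 0,"wz": 0,"claw": 0.045}])

```text
t: 20.3
eef_pos: [0.6566, 0.1098, 0.1745]
tool_rot: [-0.001, 0.705, 0.709, 0.001]
contact_force: [-0.7, -0.3, -2.0]
gripper_width: 0.619
grasp_force: 32.3
```

drive_tool(increments=[{"dx": -0.005,"dy": 0.002,"dz": 0.02,"wx": 0,"wy": 0,"wz": 0,"claw": 0.045},{"dx": 0,"dy": 0,"dz": 0.015,"wx": 0,"wy": 0,"wz": 0,"claw": 0.045},{"dx": 0,"dy": 0,"dz": 0.008,"wx": 0,"wy": 0,"wz": 0,"claw": 0.045},{"dx": 0,"dy": 0,"dz": 0.007,"wx": 0,"wy": 0,"wz": 0,"claw": 0.045},{"dx": 0,"dy": 0,"dz": 0,"wx": 0,"wy": 0,"wz": 0,"claw": 0.085},{"dx": 0,"dy": 0,"dz": 0,"wx": 0,"wy": 0,"wz": 0,"claw": 0.085},{"dx": 0,"dy": 0,"dz": 0,"wx": 0,"wy": 0,"wz": 0,"claw": 0.085},{"dx": 0,"dy": 0,"dz": -0.025,"wx": 0,"wy": 0,"wz": 0,"claw": 0.085},{"dx": 0,"dy": 0,"dz": -0.04,"wx": 0,"wy": 0,"wz": 0,"claw": 0.085},{"dx": 0,"dy": -0.05,"dz": 0,"wx": 0,"wy": 0,"wz": 0,"claw": 0.085},{"dx": 0,"dy": -0.05,"dz": 0,"wx": 0,"wy": 0,"wz": 0,"claw": 0.085},{"dx": 0,"dy": -0.05,"dz": 0,"wx": 0,"wy": 0,"wz": 0,"claw": 0.085},{"dx": 0,"dy": 0,"dz": 0,"wx": 0,"wy": 0,"wz": 0,"claw": 0.085},{"dx": 0,"dy": 0,"dz": 0,"wx": 0,"wy": 0,"wz": 0,"claw": 0.085},{"dx": 0,"dy": 0,"dz": 0,"wx": 0,"wy": 0,"wz": 0,"claw": 0.085},{"dx": 0,"dy": 0,"dz": 0,"wx": 0,"wy": 0,"wz": 0,"claw": 0.085},{"dx": 0,"dy": 0,"dz": 0,"wx": 0,"wy": 0,"wz": 0,"claw": 0.085},{"dx": 0,"dy": 0,"dz": 0,"wx": 0,"wy": 0,"wz": 0,"claw": 0.085},{"dx": 0,"dy": 0,"dz": 0,"wx": 0,"wy": 0,"wz": 0,"claw": 0.085},{"dx": 0,"dy": 0,"dz": 0,"wx": 0,"wy": 0,"wz": 0,"claw": 0.085}])

```text
t: 22.8
eef_pos: [0.5082, 0.0998, 0.1893]
tool_rot: [0.0, 0.707, 0.708, -0.0]
contact_force: [-0.5, 0.6, -0.3]
gripper_width: 0.997
grasp_force: 0.0
```

```bash
python3 weigh.py a2
```

```text
t 22.8 tcp [0.5082 0.0998 0.1893] xax [-0.001  1.    -0.   ] zax [-0. -0. -1.] w 0.0852 gf 0.0 F [-0.5  0.6 -0.3] q7 -0.52
yellow 249 [406. 251.] [ 0.49  -0.312] 0.039
red 144 [172. 161.] [0.739 0.38 ] 0.08
red 231 [291. 246.] [0.498 0.032] 0.034
blue 202 [193. 157.] [0.752 0.321] 0.081
blue 229 [324. 246.] [ 0.502 -0.067] 0.034
black 253 [300. 143.] [0.798 0.013] 0.077
black 296 [267. 189.] [0.66  0.099] 0.137
black 296 [297. 203.] [0.633 0.011] 0.025
pan [0.0994 0.103  0.1064] pan [0.0637 0.0677 0.0774] 
L rim z 0.1029 667
R rim z 0.067 638
```

View pics/a2.png

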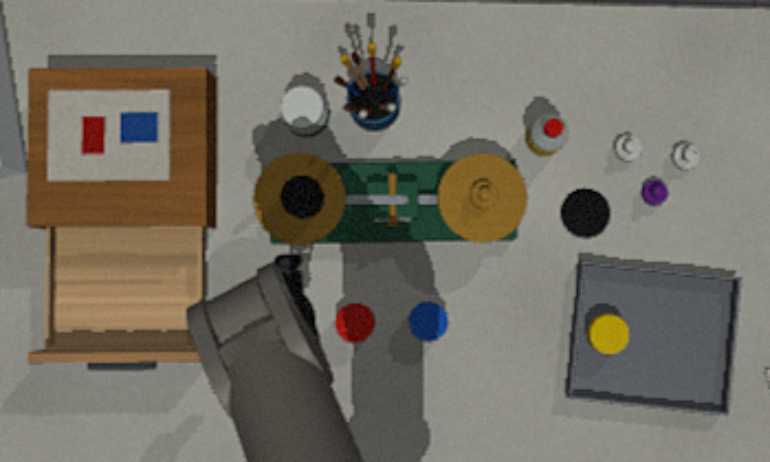

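Black, at (303,197), also stays up at the stop, so it is lighter and goes to the tray. Yellow stands in the tray at (608,334).

drive_tool(increments=[{"dx": 0,"dy": 0.05,"dz": 0,"wx": 0,"wy": 0,"wz": 0,"claw": 0.085},{"dx": 0,"dy": 0.05,"dz": 0,"wx": 0,"wy": 0,"wz": 0,"claw": 0.085},{"dx": 0,"dy": 0.05,"dz": 0,"wx": 0,"wy": 0,"wz": 0,"claw": 0.085},{"dx": 0,"dy": 0,"dz": 0.03,"wx": 0,"wy": 0,"wz": 0,"claw": 0.085},{"dx": 0,"dy": 0,"dz": 0.022,"wx": 0,"wy": 0,"wz": 0,"claw": 0.085},{"dx": 0,"dy": 0,"dz": 0,"wx": 0,"wy": 0,"wz": 0,"claw": 0.045},{"dx": 0,"dy": 0,"dz": 0,"wx": 0,"wy": 0,"wz": 0,"claw": 0.045},{"dx": 0,"dy": 0,"dz": 0,"wx": 0,"wy": 0,"wz": 0,"claw": 0.045},{"dx": 0,"dy": 0,"dz": 0,"wx": 0,"wy": 0,"wz": 0,"claw": 0.045},{"dx": 0,"dy": 0,"dz": -0.03,"wx": 0,"wy": 0,"wz": 0,"claw": 0.045},{"dx": 0,"dy": 0,"dz": -0.04,"wx": 0,"wy": 0,"wz": 0,"claw": 0.045},{"dx": 0,"dy": 0,"dz": 0,"wx": 0,"wy": 0,"wz": 0,"claw": 0.045}])

```text
t: 24.35
eef_pos: [0.6603, 0.1008, 0.2116]
tool_rot: [0.002, 0.707, 0.707, 0.003]
contact_force: [0.6, 0.4, -1.3]
gripper_width: 0.621
grasp_force: 35.1
```

drive_tool(increments=[{"dx": -0.048,"dy": -0.017,"dz": 0,"wx": 0,"wy": 0,"wz": 0,"claw": 0.045},{"dx": -0.048,"dy": -0.017,"dz": 0,"wx": 0,"wy": 0,"wz": 0,"claw": 0.045},{"dx": -0.048,"dy": -0.017,"dz": 0,"wx": 0,"wy": 0,"wz": 0,"claw": 0.045},{"dx": -0.048,"dy": -0.017,"dz": 0,"wx": 0,"wy": 0,"wz": 0,"claw": 0.045},{"dx": -0.048,"dy": -0.017,"dz": 0,"wx": 0,"wy": 0,"wz": 0,"claw": 0.045},{"dx": -0.048,"dy": -0.017,"dz": 0,"wx": 0,"wy": 0,"wz": 0,"claw": 0.045},{"dx": -0.048,"dy": -0.017,"dz": 0,"wx": 0,"wy": 0,"wz": 0,"claw": 0.045},{"dx": -0.048,"dy": -0.017,"dz": 0,"wx": 0,"wy": 0,"wz": 0,"claw": 0.045},{"dx": -0.048,"dy": -0.017,"dz": 0,"wx": 0,"wy": 0,"wz": 0,"claw": 0.045},{"dx": -0.048,"dy": -0.015,"dz": 0,"wx": 0,"wy": 0,"wz": 0,"claw": 0.045},{"dx": 0,"dy": 0,"dz": 0.05,"wx": 0,"wy": 0,"wz": 0,"claw": 0.045},{"dx": 0,"dy": 0,"dz": 0.05,"wx": 0,"wy": 0,"wz": 0,"claw": 0.045},{"dx": 0,"dy": 0,"dz": 0.04,"wx": 0,"wy": 0,"wz": 0,"claw": 0.045},{"dx": 0,"dy": 0,"dz": 0,"wx": 0,"wy": 0,"wz": 0,"claw": 0.045},{"dx": 0,"dy": 0,"dz": 0,"wx": 0,"wy": 0,"wz": 0,"claw": 0.045}])

```text
t: 26.22
eef_pos: [0.4916, -0.3805, 0.0686]
tool_rot: [0.001, 0.707, 0.708, 0.0]
contact_force: [0.8, -0.2, -0.6]
gripper_width: 0.622
grasp_force: 35.1
```

drive_tool(increments=[{"dx": 0,"dy": 0,"dz": 0.02,"wx": 0,"wy": 0,"wz": 0,"claw": 0.045},{"dx": 0,"dy": 0,"dz": 0.006,"wx": 0,"wy": 0,"wz": 0,"claw": 0.045},{"dx": 0,"dy": 0,"dz": 0,"wx": 0,"wy": 0,"wz": 0,"claw": 0.07},{"dx": 0,"dy": 0,"dz": 0,"wx": 0,"wy": 0,"wz": 0,"claw": 0.07},{"dx": 0,"dy": 0,"dz": 0,"wx": 0,"wy": 0,"wz": 0,"claw": 0.07},{"dx": 0,"dy": 0,"dz": -0.03,"wx": 0,"wy": 0,"wz": 0,"claw": 0.07},{"dx": 0,"dy": 0,"dz": -0.06,"wx": 0,"wy": 0,"wz": 0,"claw": 0.07},{"dx": 0,"dy": 0,"dz": -0.06,"wx": 0,"wy": 0,"wz": 0,"claw": 0.085},{"dx": 0.05,"dy": 0.002,"dz": 0,"wx": 0,"wy": 0,"wz": 0,"claw": 0.085},{"dx": 0.05,"dy": 0.002,"dz": 0,"wx": 0,"wy": 0,"wz": 0,"claw": 0.085},{"dx": 0.05,"dy": 0.002,"dz": 0,"wx": 0,"wy": 0,"wz": 0,"claw": 0.085},{"dx": 0.05,"dy": 0.002,"dz": 0,"wx": 0,"wy": 0,"wz": 0,"claw": 0.085},{"dx": 0.05,"dy": 0.002,"dz": 0,"wx": 0,"wy": 0,"wz": 0,"claw": 0.085},{"dx": 0.05,"dy": 0.001,"dz": 0,"wx": 0,"wy": 0,"wz": 0,"claw": 0.085},{"dx": 0.013,"dy": 0,"dz": 0,"wx": 0,"wy": 0,"wz": 0,"claw": 0.085},{"dx": 0,"dy": 0,"dz": 0,"wx": 0,"wy": 0,"wz": 0,"claw": 0.085},{"dx": 0,"dy": 0,"dz": 0,"wx": 0,"wy": 0,"wz": 0,"claw": 0.085}])

```text
t: 28.35
eef_pos: [0.5014, -0.069, 0.1913]
tool_rot: [0.0, 0.708, 0.707, -0.0]
contact_force: [-1.0, 0.7, -0.9]
gripper_width: 0.996
grasp_force: 0.0
```

```bash
python3 - <<'E'
from tins import *
st();tins()
o,T,p,d,W=wrist()
print(circ(W,near(W,.502,-.068,.04),.028,.042))
E
```

```text
t 28.35 tcp [ 0.5014 -0.069   0.1913] xax [ 0.001  1.    -0.001] zax [-0.    -0.001 -1.   ] w 0.0851 gf 0.0 F [-1.   0.7 -0.9] q7 -0.18
yellow 252 [406. 251.] [ 0.49  -0.312] 0.039
red 146 [172. 161.] [0.739 0.379] 0.081
red 236 [291. 246.] [0.497 0.032] 0.034
blue 203 [193. 157.] [0.753 0.321] 0.081
black 254 [300. 143.] [0.799 0.013] 0.077
black 250 [323. 202.] [ 0.636 -0.064] 0.025
black 254 [429. 251.] [ 0.492 -0.381] 0.039
black 81 [298. 397.] [0.065 0.002] 0.057
pan [0.0997 0.1031 0.1065] pan [0.0639 0.0678 0.0777] 
(2332, array([ 0.4991, -0.0651,  0.0338]), array([ 0.4991, -0.0664,  0.0322]), array([0.053, 0.053, 0.008]))
```

drive_tool(increments=[{"dx": 0.002,"dy": -0.001,"dz": 0.05,"wx": 0,"wy": 0,"wz": 0,"claw": 0.085},{"dx": 0,"dy": 0,"dz": 0.05,"wx": 0,"wy": 0,"wz": 0,"claw": 0.085},{"dx": 0,"dy": 0,"dz": 0.037,"wx": 0,"wy": 0,"wz": 0,"claw": 0.085},{"dx": 0,"dy": 0,"dz": 0.02,"wx": 0,"wy": 0,"wz": 0,"claw": 0.085},{"dx": 0,"dy": 0,"dz": 0,"wx": 0,"wy": 0,"wz": 0,"claw": 0.045},{"dx": 0,"dy": 0,"dz": 0,"wx": 0,"wy": 0,"wz": 0,"claw": 0.045},{"dx": 0,"dy": 0,"dz": 0,"wx": 0,"wy": 0,"wz": 0,"claw": 0.045},{"dx": 0,"dy": 0,"dz": 0,"wx": 0,"wy": 0,"wz": 0,"claw": 0.045},{"dx": 0,"dy": 0,"dz": -0.03,"wx": 0,"wy": 0,"wz": 0,"claw": 0.045},{"dx": 0,"dy": 0,"dz": -0.05,"wx": 0,"wy": 0,"wz": 0,"claw": 0.045},{"dx": 0,"dy": 0,"dz": -0.06,"wx": 0,"wy": 0,"wz": 0,"claw": 0.045},{"dx": 0.034,"dy": 0.032,"dz": 0,"wx": 0,"wy": 0,"wz": 0,"claw": 0.045},{"dx": 0.034,"dy": 0.032,"dz": 0,"wx": 0,"wy": 0,"wz": 0,"claw": 0.045},{"dx": 0.034,"dy": 0.032,"dz": 0,"wx": 0,"wy": 0,"wz": 0,"claw": 0.045},{"dx": 0.034,"dy": 0.032,"dz": 0,"wx": 0,"wy": 0,"wz": 0,"claw": 0.045},{"dx": 0.034,"dy": 0.031,"dz": 0,"wx": 0,"wy": 0,"wz": 0,"claw": 0.045},{"dx": 0,"dy": 0,"dz": 0,"wx": 0,"wy": 0,"wz": 0,"claw": 0.045}])

```text
t: 30.58
eef_pos: [0.6602, 0.1095, 0.1745]
tool_rot: [-0.001, 0.705, 0.709, 0.002]
contact_force: [-0.2, -0.6, -1.2]
gripper_width: 0.622
grasp_force: 32.2
```

drive_tool(increments=[{"dx": -0.003,"dy": 0,"dz": 0.02,"wx": 0,"wy": 0,"wz": 0,"claw": 0.045},{"dx": 0,"dy": 0,"dz": 0.015,"wx": 0,"wy": 0,"wz": 0,"claw": 0.045},{"dx": 0,"dy": 0,"dz": 0.008,"wx": 0,"wy": 0,"wz": 0,"claw": 0.045},{"dx": 0,"dy": 0,"dz": 0.007,"wx": 0,"wy": 0,"wz": 0,"claw": 0.045},{"dx": 0,"dy": 0,"dz": 0,"wx": 0,"wy": 0,"wz": 0,"claw": 0.085},{"dx": 0,"dy": 0,"dz": 0,"wx": 0,"wy": 0,"wz": 0,"claw": 0.085},{"dx": 0,"dy": 0,"dz": 0,"wx": 0,"wy": 0,"wz": 0,"claw": 0.085},{"dx": 0,"dy": 0,"dz": -0.025,"wx": 0,"wy": 0,"wz": 0,"claw": 0.085},{"dx": 0,"dy": 0,"dz": -0.04,"wx": 0,"wy": 0,"wz": 0,"claw": 0.085},{"dx": 0,"dy": -0.05,"dz": 0,"wx": 0,"wy": 0,"wz": 0,"claw": 0.085},{"dx": 0,"dy": -0.05,"dz": 0,"wx": 0,"wy": 0,"wz": 0,"claw": 0.085},{"dx": 0,"dy": -0.05,"dz": 0,"wx": 0,"wy": 0,"wz": 0,"claw": 0.085},{"dx": 0,"dy": 0,"dz": 0,"wx": 0,"wy": 0,"wz": 0,"claw": 0.085},{"dx": 0,"dy": 0,"dz": 0,"wx": 0,"wy": 0,"wz": 0,"claw": 0.085},{"dx": 0,"dy": 0,"dz": 0,"wx": 0,"wy": 0,"wz": 0,"claw": 0.085},{"dx": 0,"dy": 0,"dz": 0,"wx": 0,"wy": 0,"wz": 0,"claw": 0.085},{"dx": 0,"dy": 0,"dz": 0,"wx": 0,"wy": 0,"wz": 0,"claw": 0.085},{"dx": 0,"dy": 0,"dz": 0,"wx": 0,"wy": 0,"wz": 0,"claw": 0.085},{"dx": 0,"dy": 0,"dz": 0,"wx": 0,"wy": 0,"wz": 0,"claw": 0.085},{"dx": 0,"dy": 0,"dz": 0,"wx": 0,"wy": 0,"wz": 0,"claw": 0.085}])

```text
t: 33.08
eef_pos: [0.5092, 0.1018, 0.1893]
tool_rot: [0.0, 0.707, 0.708, -0.0]
contact_force: [0.2, -0.1, 0.5]
gripper_width: 0.998
grasp_force: 0.0
```

```bash
python3 weigh.py a3
```

```text
t 33.08 tcp [0.5092 0.1018 0.1893] xax [-0.001  1.    -0.   ] zax [-0. -0. -1.] w 0.0852 gf 0.0 F [ 0.2 -0.1  0.5] q7 -0.54
yellow 253 [406. 251.] [ 0.49  -0.312] 0.039
red 147 [172. 161.] [0.739 0.38 ] 0.081
red 235 [291. 246.] [0.497 0.032] 0.034
blue 205 [193. 157.] [0.753 0.321] 0.08
blue 277 [266. 189.] [0.659 0.098] 0.137
black 254 [300. 143.] [0.799 0.013] 0.077
black 298 [298. 203.] [0.634 0.006] 0.024
black 251 [429. 251.] [ 0.493 -0.381] 0.039
pan [0.0998 0.1031 0.1065] pan [0.064  0.0678 0.0777] 
L rim z 0.1031 670
R rim z 0.0673 635
```

Blue's lid is at z 0.137 with the pan at its upper stop, so it is also lighter and goes to the tray.

drive_tool(increments=[{"dx": -0.001,"dy": 0.05,"dz": 0,"wx": 0,"wy": 0,"wz": 0,"claw": 0.085},{"dx": 0,"dy": 0.05,"dz": 0,"wx": 0,"wy": 0,"wz": 0,"claw": 0.085},{"dx": 0,"dy": 0.05,"dz": 0,"wx": 0,"wy": 0,"wz": 0,"claw": 0.085},{"dx": 0,"dy": 0,"dz": 0.03,"wx": 0,"wy": 0,"wz": 0,"claw": 0.085},{"dx": 0,"dy": 0,"dz": 0.022,"wx": 0,"wy": 0,"wz": 0,"claw": 0.085},{"dx": 0,"dy": 0,"dz": 0,"wx": 0,"wy": 0,"wz": 0,"claw": 0.045},{"dx": 0,"dy": 0,"dz": 0,"wx": 0,"wy": 0,"wz": 0,"claw": 0.045},{"dx": 0,"dy": 0,"dz": 0,"wx": 0,"wy": 0,"wz": 0,"claw": 0.045},{"dx": 0,"dy": 0,"dz": 0,"wx": 0,"wy": 0,"wz": 0,"claw": 0.045},{"dx": 0,"dy": 0,"dz": -0.03,"wx": 0,"wy": 0,"wz": 0,"claw": 0.045},{"dx": 0,"dy": 0,"dz": -0.04,"wx": 0,"wy": 0,"wz": 0,"claw": 0.045},{"dx": 0,"dy": 0,"dz": 0,"wx": 0,"wy": 0,"wz": 0,"claw": 0.045}])

```text
t: 34.62
eef_pos: [0.6613, 0.1018, 0.2116]
tool_rot: [0.002, 0.707, 0.707, 0.003]
contact_force: [-0.1, -0.2, -1.4]
gripper_width: 0.617
grasp_force: 35.0
```

drive_tool(increments=[{"dx": -0.045,"dy": -0.014,"dz": 0,"wx": 0,"wy": 0,"wz": 0,"claw": 0.045},{"dx": -0.045,"dy": -0.014,"dz": 0,"wx": 0,"wy": 0,"wz": 0,"claw": 0.045},{"dx": -0.045,"dy": -0.014,"dz": 0,"wx": 0,"wy": 0,"wz": 0,"claw": 0.045},{"dx": -0.045,"dy": -0.014,"dz": 0,"wx": 0,"wy": 0,"wz": 0,"claw": 0.045},{"dx": -0.045,"dy": -0.014,"dz": 0,"wx": 0,"wy": 0,"wz": 0,"claw": 0.045},{"dx": -0.045,"dy": -0.014,"dz": 0,"wx": 0,"wy": 0,"wz": 0,"claw": 0.045},{"dx": -0.045,"dy": -0.014,"dz": 0,"wx": 0,"wy": 0,"wz": 0,"claw": 0.045},{"dx": -0.045,"dy": -0.014,"dz": 0,"wx": 0,"wy": 0,"wz": 0,"claw": 0.045},{"dx": -0.045,"dy": -0.014,"dz": 0,"wx": 0,"wy": 0,"wz": 0,"claw": 0.045},{"dx": -0.045,"dy": -0.014,"dz": 0,"wx": 0,"wy": 0,"wz": 0,"claw": 0.045},{"dx": -0.045,"dy": -0.014,"dz": 0,"wx": 0,"wy": 0,"wz": 0,"claw": 0.045},{"dx": -0.049,"dy": -0.014,"dz": 0,"wx": 0,"wy": 0,"wz": 0,"claw": 0.045},{"dx": 0,"dy": 0,"dz": 0.05,"wx": 0,"wy": 0,"wz": 0,"claw": 0.045},{"dx": 0,"dy": 0,"dz": 0.05,"wx": 0,"wy": 0,"wz": 0,"claw": 0.045},{"dx": 0,"dy": 0,"dz": 0.04,"wx": 0,"wy": 0,"wz": 0,"claw": 0.045},{"dx": 0,"dy": 0,"dz": 0,"wx": 0,"wy": 0,"wz": 0,"claw": 0.045},{"dx": 0,"dy": 0,"dz": 0,"wx": 0,"wy": 0,"wz": 0,"claw": 0.045}])

```text
t: 36.75
eef_pos: [0.4916, -0.4428, 0.0668]
tool_rot: [-0.0, 0.707, 0.708, 0.0]
contact_force: [0.4, -1.3, -0.3]
gripper_width: 0.618
grasp_force: 54.4
```

drive_tool(increments=[{"dx": 0,"dy": 0,"dz": 0.018,"wx": 0,"wy": 0,"wz": 0,"claw": 0.045},{"dx": 0,"dy": 0,"dz": 0.006,"wx": 0,"wy": 0,"wz": 0,"claw": 0.045},{"dx": 0,"dy": 0,"dz": 0,"wx": 0,"wy": 0,"wz": 0,"claw": 0.07},{"dx": 0,"dy": 0,"dz": 0,"wx": 0,"wy": 0,"wz": 0,"claw": 0.07},{"dx": 0,"dy": 0,"dz": 0,"wx": 0,"wy": 0,"wz": 0,"claw": 0.07},{"dx": 0,"dy": 0,"dz": -0.03,"wx": 0,"wy": 0,"wz": 0,"claw": 0.07},{"dx": 0,"dy": 0,"dz": -0.06,"wx": 0,"wy": 0,"wz": 0,"claw": 0.07},{"dx": 0,"dy": 0,"dz": -0.06,"wx": 0,"wy": 0,"wz": 0,"claw": 0.085},{"dx": 0.05,"dy": 0.001,"dz": 0,"wx": 0,"wy": 0,"wz": 0,"claw": 0.085},{"dx": 0.05,"dy": 0.001,"dz": 0,"wx": 0,"wy": 0,"wz": 0,"claw": 0.085},{"dx": 0.05,"dy": 0.001,"dz": 0,"wx": 0,"wy": 0,"wz": 0,"claw": 0.085},{"dx": 0.05,"dy": 0.001,"dz": 0,"wx": 0,"wy": 0,"wz": 0,"claw": 0.085},{"dx": 0.05,"dy": 0.001,"dz": 0,"wx": 0,"wy": 0,"wz": 0,"claw": 0.085},{"dx": 0.05,"dy": 0,"dz": 0,"wx": 0,"wy": 0,"wz": 0,"claw": 0.085},{"dx": 0.05,"dy": 0,"dz": 0,"wx": 0,"wy": 0,"wz": 0,"claw": 0.085},{"dx": 0.05,"dy": 0,"dz": 0,"wx": 0,"wy": 0,"wz": 0,"claw": 0.085},{"dx": 0.05,"dy": 0,"dz": 0,"wx": 0,"wy": 0,"wz": 0,"claw": 0.085},{"dx": 0.024,"dy": 0,"dz": 0,"wx": 0,"wy": 0,"wz": 0,"claw": 0.085},{"dx": 0,"dy": 0,"dz": 0,"wx": 0,"wy": 0,"wz": 0,"claw": 0.085},{"dx": 0,"dy": 0,"dz": 0,"wx": 0,"wy": 0,"wz": 0,"claw": 0.085}])

```text
t: 39.25
eef_pos: [0.4964, 0.0297, 0.1933]
tool_rot: [0.0, 0.707, 0.707, -0.0]
contact_force: [0.3, -0.6, 0.1]
gripper_width: 0.992
grasp_force: 0.0
```

```bash
python3 - <<'E'
from tins import *
st();tins()
o,T,p,d,W=wrist()
print(circ(W,near(W,.497,.031,.04),.028,.042))
E
```

```text
t 39.25 tcp [0.4964 0.0297 0.1933] xax [-0.     1.    -0.001] zax [ 0.    -0.001 -1.   ] w 0.0847 gf 0.0 F [ 0.3 -0.6  0.1] q7 -0.4
yellow 250 [406. 251.] [ 0.49  -0.312] 0.039
red 147 [172. 161.] [0.739 0.38 ] 0.081
blue 204 [193. 157.] [0.752 0.321] 0.081
blue 67 [452. 249.] [ 0.497 -0.448] 0.053
blue 111 [459. 254.] [ 0.488 -0.464] 0.059
black 253 [300. 143.] [0.798 0.013] 0.077
black 391 [302. 203.] [ 0.633 -0.001] 0.025
black 252 [440. 244.] [ 0.514 -0.412] 0.039
pan [0.0999 0.1031 0.1065] pan [0.0639 0.0675 0.0772] 
(2311, array([0.4951, 0.0344, 0.0337]), array([0.495 , 0.0337, 0.0321]), array([0.053, 0.053, 0.008]))
```

Blue reads tilted and black has shifted inside the tray, probably from the knock. I'll look.

```bash
python3 - <<'E'
from h import *
p,d=read_camera('top');W=world('t',d,calibration('top'));np.save('pics/W5.npy',W)
save('a5',cv2.resize(p[205:300,375:480],None,fx=5,fy=5,interpolation=cv2.INTER_CUBIC))
for u,v in((452,249),(459,254),(455,245),(450,255),(462,250)):print(u,v,np.round(W[v,u],3))
E
```

```text
452 249 [ 0.501 -0.442  0.056]
459 254 [ 0.487 -0.462  0.056]
455 245 [ 0.513 -0.45   0.058]
450 255 [ 0.483 -0.438  0.05 ]
462 250 [ 0.499 -0.471  0.058]
```

View pics/a5.png

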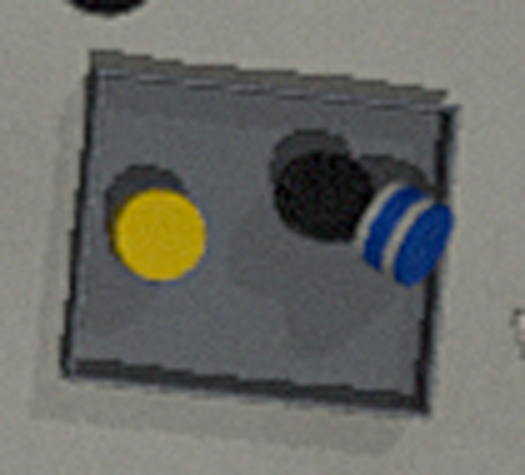

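The crop shows black shoved against the far side at (322,195). Blue is leaning tilted between it and the far wall, with its lid centre at (422,240). I'll go back, look close with the wrist camera and set blue upright.

drive_tool(increments=[{"dx": -0.046,"dy": 0,"dz": 0,"wx": 0,"wy": 0,"wz": 0,"claw": 0.085},{"dx": -0.046,"dy": 0,"dz": 0,"wx": 0,"wy": 0,"wz": 0,"claw": 0.085},{"dx": -0.046,"dy": 0,"dz": 0,"wx": 0,"wy": 0,"wz": 0,"claw": 0.085},{"dx": -0.046,"dy": 0,"dz": 0,"wx": 0,"wy": 0,"wz": 0,"claw": 0.085},{"dx": -0.046,"dy": 0,"dz": 0,"wx": 0,"wy": 0,"wz": 0,"claw": 0.085},{"dx": -0.046,"dy": 0,"dz": 0,"wx": 0,"wy": 0,"wz": 0,"claw": 0.085},{"dx": -0.046,"dy": 0,"dz": 0,"wx": 0,"wy": 0,"wz": 0,"claw": 0.085},{"dx": -0.046,"dy": 0,"dz": 0,"wx": 0,"wy": 0,"wz": 0,"claw": 0.085},{"dx": -0.046,"dy": 0,"dz": 0,"wx": 0,"wy": 0,"wz": 0,"claw": 0.085},{"dx": -0.046,"dy": 0,"dz": 0,"wx": 0,"wy": 0,"wz": 0,"claw": 0.085},{"dx": 0,"dy": 0,"dz": 0,"wx": 0,"wy": 0,"wz": 8,"claw": 0.085},{"dx": 0,"dy": 0,"dz": 0,"wx": 0,"wy": 0,"wz": 8,"claw": 0.085},{"dx": 0,"dy": 0,"dz": 0,"wx": 0,"wy": 0,"wz": 8,"claw": 0.085},{"dx": 0,"dy": 0,"dz": 0,"wx": 0,"wy": 0,"wz": 0,"claw": 0.085},{"dx": 0,"dy": 0,"dz": 0,"wx": 0,"wy": 0,"wz": 0,"claw": 0.085}])

```text
t: 41.28
eef_pos: [0.4964, -0.4296, 0.1932]
tool_rot: [-0.0, 0.838, 0.546, -0.0]
contact_force: [0.5, 0.2, 0.0]
gripper_width: 0.994
grasp_force: 0.0
```

```bash
cat > tilt.py <<'E'
from h import *
st();o,T,p,d,W=wrist();save(sys.argv[1] if 0 else 'w6',p)
hsv=cv2.cvtColor(p,cv2.COLOR_RGB2HSV);H,S=hsv[...,0].astype(int),hsv[...,1]
m=(H>100)&(H<120)&(S>150)&near(W,.49,-.45,.08)&(W[...,2]>.01)
print('blue',m.sum())
# RANSAC plane of lid
q=W[m];rng=np.random.default_rng(0);best=None
for _ in range(800):
    a,b,c=q[rng.choice(len(q),3,False)];n=np.cross(b-a,c-a);l=np.linalg.norm(n)
    if l<1e-6: continue
    n/=l;i=np.abs((q-a)@n)<.0015
    if best is None or i.sum()>best.sum():best=i
c=q[best].mean(0);n=np.linalg.svd(q[best]-c,full_matrices=False)[2][2];n*=np.sign(n[2])
print('lid',best.sum(),c.round(4),'n',n.round(3),'tilt',np.degrees(np.arccos(n[2])).round(1),'ext',(q[best].max(0)-q[best].min(0)).round(3),'centre',(c-.017*n).round(4))
hsvV=hsv[...,2];mb=(hsvV<45)&near(W,.51,-.41,.06)&(W[...,2]>.03)&(W[...,2]<.045);print('black',circ(W,mb,.03,.045))
E
python3 tilt.py
```

```text
t 41.27 tcp [ 0.4964 -0.4296  0.1932] xax [ 0.404  0.915 -0.   ] zax [-0. -0. -1.] w 0.0849 gf 0.0 F [0.5 0.2 0. ] q7 0.05
blue 1874
lid 589 [ 0.4857 -0.4644  0.0527] n [-0.445 -0.669  0.595] tilt 53.5 ext [0.047 0.04  0.043] centre [ 0.4932 -0.453   0.0426]
black (2426, array([ 0.5129, -0.4107,  0.0388]), array([ 0.512 , -0.412 ,  0.0371]), array([0.053, 0.053, 0.009]))
```

View pics/w6.png

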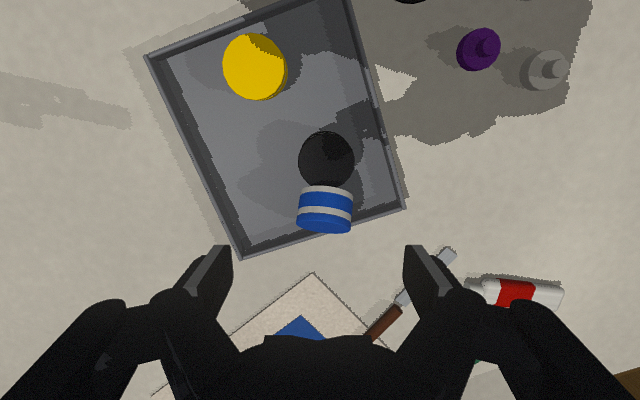

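The wrist view is clear: blue's axis runs straight down the image at (325,210), tilted about 50° and perpendicular to the closing line. I grip it across the diameter and lift, then turn it upright in the air.

drive_tool(increments=[{"dx": -0.023,"dy": 0.006,"dz": 0.03,"wx": 0,"wy": 0,"wz": 0,"claw": 0.085},{"dx": 0,"dy": 0,"dz": 0.05,"wx": 0,"wy": 0,"wz": 0,"claw": 0.085},{"dx": 0,"dy": 0,"dz": 0.04,"wx": 0,"wy": 0,"wz": 0,"claw": 0.085},{"dx": 0,"dy": 0,"dz": 0.023,"wx": 0,"wy": 0,"wz": 0,"claw": 0.085},{"dx": 0,"dy": 0,"dz": 0,"wx": 0,"wy": 0,"wz": 0,"claw": 0.045},{"dx": 0,"dy": 0,"dz": 0,"wx": 0,"wy": 0,"wz": 0,"claw": 0.045},{"dx": 0,"dy": 0,"dz": 0,"wx": 0,"wy": 0,"wz": 0,"claw": 0.045},{"dx": 0,"dy": 0,"dz": 0,"wx": 0,"wy": 0,"wz": 0,"claw": 0.045},{"dx": 0,"dy": 0,"dz": -0.03,"wx": 0,"wy": 0,"wz": 0,"claw": 0.045},{"dx": 0,"dy": 0,"dz": -0.05,"wx": 0,"wy": 0,"wz": 0,"claw": 0.045},{"dx": 0,"dy": 0,"dz": -0.05,"wx": 0,"wy": 0,"wz": 0,"claw": 0.045},{"dx": 0,"dy": 0,"dz": 0,"wx": 0,"wy": 0,"wz": 0,"claw": 0.045}], newtons=40)

```text
t: 42.82
eef_pos: [0.4954, -0.4545, 0.1859]
tool_rot: [0.005, 0.838, 0.545, 0.001]
contact_force: [0.6, -0.2, -0.6]
gripper_width: 0.63
grasp_force: 41.4
```

```bash
python3 - <<'E'
from tins import *
st();p,W=tins()
o,T,p,d,W=wrist();save('w7',p[100:400,150:500])
E
```

```text
t 42.83 tcp [ 0.4954 -0.4545  0.1859] xax [ 0.406  0.914 -0.003] zax [ 0.007 -0.006 -1.   ] w 0.0538 gf 41.4 F [ 0.6 -0.2 -0.6] q7 0.08
yellow 177 [407. 254.] [ 0.486 -0.313] 0.039
red 146 [172. 161.] [0.74  0.381] 0.081
red 237 [291. 246.] [0.498 0.032] 0.035
blue 204 [193. 157.] [0.752 0.321] 0.081
black 251 [300. 143.] [0.799 0.013] 0.077
black 252 [440. 244.] [ 0.514 -0.412] 0.039
black 75 [298. 396.] [0.065 0.002] 0.057
pan [0.0997 0.1032 0.1066] pan [0.0637 0.0675 0.0778]
```

View pics/w7.png

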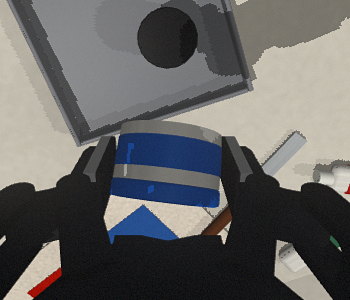

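Blue is held side-on, base toward the tray, at (165,165) in the crop. I'll carry it to the free spot on the table where black stood and tip it there, because a tilted hand in the tray would hit yellow.

drive_tool(increments=[{"dx": 0.044,"dy": -0.022,"dz": 0,"wx": 0,"wy": 0,"wz": 0,"claw": 0.045},{"dx": 0.044,"dy": -0.022,"dz": 0,"wx": 0,"wy": 0,"wz": 0,"claw": 0.045},{"dx": 0.044,"dy": -0.022,"dz": 0,"wx": 0,"wy": 0,"wz": 0,"claw": 0.045},{"dx": 0.044,"dy": -0.022,"dz": 0,"wx": 0,"wy": 0,"wz": 0,"claw": 0.045},{"dx": 0.044,"dy": -0.022,"dz": 0,"wx": 0,"wy": 0,"wz": 0,"claw": 0.045},{"dx": 0.044,"dy": -0.022,"dz": 0,"wx": 0,"wy": 0,"wz": 0,"claw": 0.045},{"dx": 0,"dy": 0,"dz": 0,"wx": 0,"wy": -9,"wz": 0,"claw": 0.045},{"dx": 0,"dy": 0,"dz": 0,"wx": 0,"wy": -9,"wz": 0,"claw": 0.045},{"dx": 0,"dy": 0,"dz": 0,"wx": 0,"wy": -9,"wz": 0,"claw": 0.045},{"dx": 0,"dy": 0,"dz": 0,"wx": 0,"wy": -9,"wz": 0,"claw": 0.045},{"dx": 0,"dy": 0,"dz": 0,"wx": 0,"wy": 0,"wz": 0,"claw": 0.045},{"dx": 0,"dy": 0,"dz": 0,"wx": 0,"wy": 0,"wz": 0,"claw": 0.045}])

```text
t: 44.42
eef_pos: [0.4787, -0.1585, 0.1797]
tool_rot: [0.167, 0.798, 0.518, -0.259]
contact_force: [-0.3, -0.2, -1.4]
gripper_width: 0.635
grasp_force: 41.4
```

```bash
python3 - <<'E'
from tins import *
o=st();T=toolT(o)
p,W=tins()
p,d=read_camera('scene');W=world('s',d,calibration('scene'))
hsv=cv2.cvtColor(p,cv2.COLOR_RGB2HSV);H,S=hsv[...,0].astype(int),hsv[...,1]
c=o['eef_pos'];m=(H>100)&(H<120)&(S>120)&(np.linalg.norm(W-c,axis=-1)<.06)
q=W[m];print(m.sum(),q.min(0).round(3),q.max(0).round(3))
K=np.array(calibration('scene')['intrinsics']);C=calibration('scene');X=np.array(C['R'])@c+np.array(C['t']);u=K@X/X[2];print(u)
u,v=int(u[0]),int(u[1]);save('s8',cv2.resize(p[max(v-60,0):v+60,max(u-70,0):u+70],None,fx=5,fy=5,interpolation=cv2.INTER_CUBIC))
E
```

```text
t 44.42 tcp [ 0.4787 -0.1585  0.1797] xax [ 0.328  0.74  -0.587] zax [-0.24  -0.535 -0.81 ] w 0.0542 gf 41.4 F [-0.3 -0.2 -1.4] q7 -0.98
yellow 250 [406. 251.] [ 0.49  -0.312] 0.039
red 142 [172. 161.] [0.739 0.38 ] 0.081
blue 205 [193. 157.] [0.752 0.321] 0.08
black 305 [300. 145.] [0.795 0.013] 0.076
black 74 [295. 199.] [0.632 0.017] 0.025
black 229 [324. 202.] [ 0.636 -0.066] 0.025
black 252 [440. 244.] [ 0.514 -0.412] 0.039
pan [0.0995 0.103  0.1063] pan [0.064  0.0677 0.0771] 
284 [ 0.447 -0.198  0.16 ] [ 0.519 -0.13   0.224]
[237.75469923 184.25553966   1.        ]
```

View pics/s8.png

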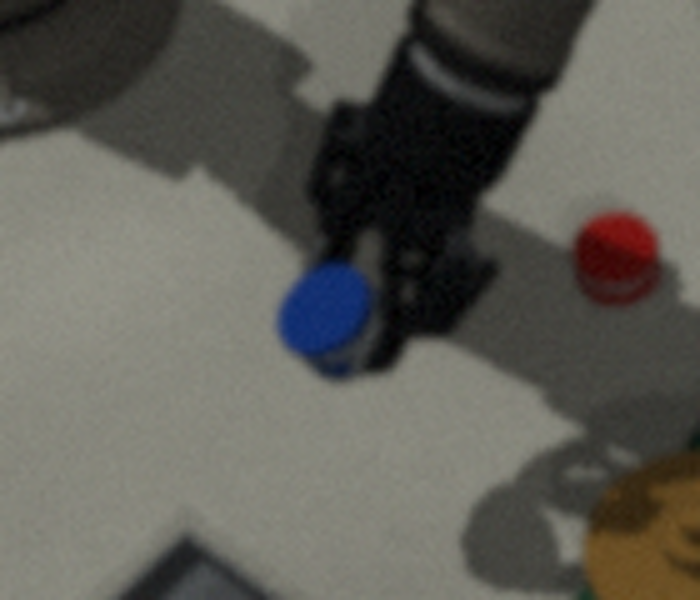

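The scene view shows blue's lid facing up with a moderate tilt, well inside its tipping limit. I lower it to the table and release.

drive_tool(increments=[{"dx": 0.029,"dy": 0,"dz": 0.04,"wx": 0,"wy": 0,"wz": 0,"claw": 0.045},{"dx": 0.029,"dy": 0,"dz": 0.04,"wx": 0,"wy": 0,"wz": 0,"claw": 0.045},{"dx": 0.015,"dy": 0,"dz": 0.02,"wx": 0,"wy": 0,"wz": 0,"claw": 0.045},{"dx": 0.006,"dy": 0,"dz": 0.008,"wx": 0,"wy": 0,"wz": 0,"claw": 0.045},{"dx": 0.003,"dy": 0,"dz": 0.004,"wx": 0,"wy": 0,"wz": 0,"claw": 0.045},{"dx": 0,"dy": 0,"dz": 0,"wx": 0,"wy": 0,"wz": 0,"claw": 0.045}])

```text
t: 45.28
eef_pos: [0.4801, -0.1576, 0.0423]
tool_rot: [0.169, 0.798, 0.518, -0.259]
contact_force: [-0.3, -0.7, -0.8]
gripper_width: 0.633
grasp_force: 41.4
```

drive_tool(increments=[{"dx": 0.003,"dy": 0,"dz": 0.005,"wx": 0,"wy": 0,"wz": 0,"claw": 0.045},{"dx": 0,"dy": 0,"dz": 0,"wx": 0,"wy": 0,"wz": 0,"claw": 0.085},{"dx": 0,"dy": 0,"dz": 0,"wx": 0,"wy": 0,"wz": 0,"claw": 0.085},{"dx": 0,"dy": 0,"dz": 0,"wx": 0,"wy": 0,"wz": 0,"claw": 0.085},{"dx": 0,"dy": 0,"dz": -0.03,"wx": 0,"wy": 0,"wz": 0,"claw": 0.085},{"dx": 0,"dy": 0,"dz": -0.05,"wx": 0,"wy": 0,"wz": 0,"claw": 0.085},{"dx": -0.02,"dy": 0,"dz": -0.03,"wx": 0,"wy": 0,"wz": 0,"claw": 0.085},{"dx": -0.02,"dy": 0,"dz": -0.03,"wx": 0,"wy": 9,"wz": 0,"claw": 0.085},{"dx": 0,"dy": 0,"dz": 0,"wx": 0,"wy": 9,"wz": 0,"claw": 0.085},{"dx": 0,"dy": 0,"dz": 0,"wx": 0,"wy": 9,"wz": 0,"claw": 0.085},{"dx": 0,"dy": 0,"dz": 0,"wx": 0,"wy": 9,"wz": 0,"claw": 0.085},{"dx": 0,"dy": 0,"dz": 0,"wx": 0,"wy": 0,"wz": 0,"claw": 0.085},{"dx": 0,"dy": 0,"dz": 0,"wx": 0,"wy": 0,"wz": 0,"claw": 0.085}])

```text
t: 46.9
eef_pos: [0.4997, -0.1114, 0.1725]
tool_rot: [0.0, 0.838, 0.546, -0.001]
contact_force: [-0.9, 1.3, -0.1]
gripper_width: 0.997
grasp_force: 0.0
```

```bash
python3 - <<'E'
from tins import *
st();tins()
o,T,p,d,W=wrist()
print(circ(W,near(W,.48,-.157,.06),.028,.06))
E
```

```text
t 46.9 tcp [ 0.4997 -0.1114  0.1725] xax [ 0.405  0.914 -0.002] zax [-0.001 -0.002 -1.   ] w 0.0852 gf 0.0 F [-0.9  1.3 -0.1] q7 -0.51
yellow 252 [406. 251.] [ 0.49  -0.312] 0.039
red 148 [172. 161.] [0.739 0.38 ] 0.081
red 235 [291. 246.] [0.497 0.032] 0.034
blue 205 [193. 157.] [0.752 0.32 ] 0.081
black 253 [300. 143.] [0.798 0.013] 0.077
black 162 [327. 202.] [ 0.636 -0.08 ] 0.024
black 256 [440. 244.] [ 0.514 -0.413] 0.039
black 78 [298. 397.] [0.064 0.   ] 0.057
pan [0.0998 0.1031 0.1063] pan [0.064  0.0677 0.0776] 
(2256, array([ 0.4802, -0.1602,  0.0338]), array([ 0.4797, -0.1618,  0.032 ]), array([0.053, 0.054, 0.008]))
```

Blue stands upright again, lid flat at z 0.034, at (0.480, -0.1615). I re-grasp it from above.

drive_tool(increments=[{"dx": 0,"dy": 0,"dz": 0,"wx": 0,"wy": 0,"wz": -8,"claw": 0.085},{"dx": 0,"dy": 0,"dz": 0,"wx": 0,"wy": 0,"wz": -8,"claw": 0.085},{"dx": 0,"dy": 0,"dz": 0,"wx": 0,"wy": 0,"wz": -8,"claw": 0.085},{"dx": -0.05,"dy": -0.019,"dz": 0,"wx": 0,"wy": 0,"wz": 0,"claw": 0.085},{"dx": 0,"dy": 0,"dz": 0.05,"wx": 0,"wy": 0,"wz": 0,"claw": 0.085},{"dx": 0,"dy": 0,"dz": 0.05,"wx": 0,"wy": 0,"wz": 0,"claw": 0.085},{"dx": 0,"dy": 0,"dz": 0.025,"wx": 0,"wy": 0,"wz": 0,"claw": 0.085},{"dx": 0,"dy": 0,"dz": 0.013,"wx": 0,"wy": 0,"wz": 0,"claw": 0.085},{"dx": 0,"dy": 0,"dz": 0,"wx": 0,"wy": 0,"wz": 0,"claw": 0.045},{"dx": 0,"dy": 0,"dz": 0,"wx": 0,"wy": 0,"wz": 0,"claw": 0.045},{"dx": 0,"dy": 0,"dz": 0,"wx": 0,"wy": 0,"wz": 0,"claw": 0.045},{"dx": 0,"dy": 0,"dz": 0,"wx": 0,"wy": 0,"wz": 0,"claw": 0.045},{"dx": 0,"dy": 0,"dz": -0.03,"wx": 0,"wy": 0,"wz": 0,"claw": 0.045},{"dx": 0,"dy": 0,"dz": -0.05,"wx": 0,"wy": 0,"wz": 0,"claw": 0.045},{"dx": 0,"dy": 0,"dz": -0.05,"wx": 0,"wy": 0,"wz": 0,"claw": 0.045},{"dx": 0,"dy": 0,"dz": 0,"wx": 0,"wy": 0,"wz": 0,"claw": 0.045}], newtons=30)

```text
t: 49.0
eef_pos: [0.4831, -0.163, 0.1683]
tool_rot: [0.004, 0.707, 0.707, 0.002]
contact_force: [0.2, -0.5, -2.1]
gripper_width: 0.615
grasp_force: 32.3
```

```bash
python3 - <<'E'
from tins import *
st();tins()
E
```

```text
t 49.0 tcp [ 0.4831 -0.163   0.1683] xax [-0.     1.    -0.003] zax [ 0.007 -0.003 -1.   ] w 0.0526 gf 32.3 F [ 0.2 -0.5 -2.1] q7 -0.03
yellow 217 [407. 251.] [ 0.49  -0.315] 0.039
red 145 [172. 161.] [0.74 0.38] 0.081
red 235 [291. 246.] [0.498 0.032] 0.034
blue 205 [193. 157.] [0.752 0.321] 0.08
black 251 [300. 143.] [0.799 0.013] 0.077
black 257 [440. 244.] [ 0.514 -0.413] 0.039
black 80 [298. 396.] [0.064 0.   ] 0.056
pan [0.0997 0.1032 0.1067] pan [0.064  0.0677 0.0765]
```

drive_tool(increments=[{"dx": -0.042,"dy": -0.005,"dz": 0,"wx": 0,"wy": 0,"wz": 0,"claw": 0.045},{"dx": -0.042,"dy": -0.005,"dz": 0,"wx": 0,"wy": 0,"wz": 0,"claw": 0.045},{"dx": -0.042,"dy": -0.005,"dz": 0,"wx": 0,"wy": 0,"wz": 0,"claw": 0.045},{"dx": -0.042,"dy": -0.005,"dz": 0,"wx": 0,"wy": 0,"wz": 0,"claw": 0.045},{"dx": -0.042,"dy": -0.006,"dz": 0,"wx": 0,"wy": 0,"wz": 0,"claw": 0.045},{"dx": 0,"dy": 0,"dz": 0.05,"wx": 0,"wy": 0,"wz": 0,"claw": 0.045},{"dx": 0,"dy": 0,"dz": 0.04,"wx": 0,"wy": 0,"wz": 0,"claw": 0.045},{"dx": 0,"dy": 0,"dz": 0.01,"wx": 0,"wy": 0,"wz": 0,"claw": 0.045},{"dx": 0,"dy": 0,"dz": 0,"wx": 0,"wy": 0,"wz": 0,"claw": 0.045},{"dx": 0,"dy": 0,"dz": 0,"wx": 0,"wy": 0,"wz": 0,"claw": 0.045}])

```text
t: 50.3
eef_pos: [0.456, -0.3727, 0.0659]
tool_rot: [0.001, 0.707, 0.708, 0.0]
contact_force: [0.5, 0.1, -0.7]
gripper_width: 0.619
grasp_force: 32.2
```

```bash
python3 - <<'E'
from tins import *
st();tins()
E
```

```text
t 50.3 tcp [ 0.456  -0.3727  0.0659] xax [-0.001  1.    -0.001] zax [ 0.002 -0.001 -1.   ] w 0.0529 gf 32.2 F [ 0.5  0.1 -0.7] q7 0.28
yellow 66 [411. 255.] [ 0.483 -0.321] 0.039
red 147 [172. 161.] [0.739 0.38 ] 0.08
red 236 [291. 246.] [0.498 0.032] 0.034
blue 205 [193. 157.] [0.752 0.321] 0.081
blue 82 [423. 263.] [ 0.459 -0.357] 0.064
black 256 [300. 143.] [0.798 0.013] 0.077
black 306 [438. 245.] [ 0.504 -0.398] 0.044
black 72 [431. 283.] [ 0.41  -0.368] 0.111
black 104 [302. 396.] [ 0.063 -0.004] 0.055
pan [0.0994 0.103  0.1067] pan [0.064  0.0676 0.0761]
```

Release blue in the tray, then go to red.

drive_tool(increments=[{"dx": 0,"dy": 0,"dz": 0.018,"wx": 0,"wy": 0,"wz": 0,"claw": 0.045},{"dx": 0,"dy": 0,"dz": 0.005,"wx": 0,"wy": 0,"wz": 0,"claw": 0.045},{"dx": 0,"dy": 0,"dz": 0,"wx": 0,"wy": 0,"wz": 0,"claw": 0.066},{"dx": 0,"dy": 0,"dz": 0,"wx": 0,"wy": 0,"wz": 0,"claw": 0.066},{"dx": 0,"dy": 0,"dz": 0,"wx": 0,"wy": 0,"wz": 0,"claw": 0.066},{"dx": 0,"dy": 0,"dz": -0.03,"wx": 0,"wy": 0,"wz": 0,"claw": 0.066},{"dx": 0,"dy": 0,"dz": -0.06,"wx": 0,"wy": 0,"wz": 0,"claw": 0.066},{"dx": 0,"dy": 0,"dz": -0.06,"wx": 0,"wy": 0,"wz": 0,"claw": 0.085},{"dx": 0.05,"dy": 0.005,"dz": 0,"wx": 0,"wy": 0,"wz": 0,"claw": 0.085},{"dx": 0.05,"dy": 0.005,"dz": 0,"wx": 0,"wy": 0,"wz": 0,"claw": 0.085},{"dx": 0.05,"dy": 0.005,"dz": 0,"wx": 0,"wy": 0,"wz": 0,"claw": 0.085},{"dx": 0.05,"dy": 0.005,"dz": 0,"wx": 0,"wy": 0,"wz": 0,"claw": 0.085},{"dx": 0.05,"dy": 0.005,"dz": 0,"wx": 0,"wy": 0,"wz": 0,"claw": 0.085},{"dx": 0.05,"dy": 0.005,"dz": 0,"wx": 0,"wy": 0,"wz": 0,"claw": 0.085},{"dx": 0.05,"dy": 0.005,"dz": 0,"wx": 0,"wy": 0,"wz": 0,"claw": 0.085},{"dx": 0.05,"dy": 0.005,"dz": 0,"wx": 0,"wy": 0,"wz": 0,"claw": 0.085},{"dx": 0.006,"dy": 0,"dz": 0,"wx": 0,"wy": 0,"wz": 0,"claw": 0.085},{"dx": 0,"dy": 0,"dz": 0,"wx": 0,"wy": 0,"wz": 0,"claw": 0.085},{"dx": 0,"dy": 0,"dz": 0,"wx": 0,"wy": 0,"wz": 0,"claw": 0.085}])

```text
t: 52.72
eef_pos: [0.4944, 0.0322, 0.1913]
tool_rot: [0.0, 0.708, 0.707, -0.0]
contact_force: [-0.1, -1.0, 1.0]
gripper_width: 0.992
grasp_force: 0.0
```

```bash
python3 - <<'E'
from tins import *
st();tins()
o,T,p,d,W=wrist()
print(circ(W,near(W,.497,.031,.04),.028,.042))
E
```

```text
t 52.73 tcp [0.4944 0.0322 0.1913] xax [ 0.001  1.    -0.001] zax [-0.    -0.001 -1.   ] w 0.0847 gf 0.0 F [-0.1 -1.   1. ] q7 -0.43
yellow 253 [406. 252.] [ 0.49  -0.312] 0.039
red 145 [172. 161.] [0.739 0.38 ] 0.081
blue 203 [193. 157.] [0.752 0.321] 0.08
blue 258 [427. 263.] [ 0.456 -0.373] 0.039
black 253 [300. 143.] [0.798 0.013] 0.077
black 396 [302. 203.] [ 0.633 -0.001] 0.024
black 254 [440. 244.] [ 0.514 -0.412] 0.039
pan [0.0995 0.1029 0.1064] pan [0.0639 0.0677 0.0776] 
(2327, array([0.4951, 0.0345, 0.0338]), array([0.4951, 0.0337, 0.0321]), array([0.053, 0.053, 0.008]))
```

Three tins stand flat in the tray, lids at z 0.039. Now red.

drive_tool(increments=[{"dx": 0.001,"dy": 0.001,"dz": 0.05,"wx": 0,"wy": 0,"wz": 0,"claw": 0.085},{"dx": 0,"dy": 0,"dz": 0.05,"wx": 0,"wy": 0,"wz": 0,"claw": 0.085},{"dx": 0,"dy": 0,"dz": 0.037,"wx": 0,"wy": 0,"wz": 0,"claw": 0.085},{"dx": 0,"dy": 0,"dz": 0.02,"wx": 0,"wy": 0,"wz": 0,"claw": 0.085},{"dx": 0,"dy": 0,"dz": 0,"wx": 0,"wy": 0,"wz": 0,"claw": 0.045},{"dx": 0,"dy": 0,"dz": 0,"wx": 0,"wy": 0,"wz": 0,"claw": 0.045},{"dx": 0,"dy": 0,"dz": 0,"wx": 0,"wy": 0,"wz": 0,"claw": 0.045},{"dx": 0,"dy": 0,"dz": 0,"wx": 0,"wy": 0,"wz": 0,"claw": 0.045},{"dx": 0,"dy": 0,"dz": -0.03,"wx": 0,"wy": 0,"wz": 0,"claw": 0.045},{"dx": 0,"dy": 0,"dz": -0.05,"wx": 0,"wy": 0,"wz": 0,"claw": 0.045},{"dx": 0,"dy": 0,"dz": -0.06,"wx": 0,"wy": 0,"wz": 0,"claw": 0.045},{"dx": 0.017,"dy": 0.041,"dz": 0,"wx": 0,"wy": 0,"wz": 0,"claw": 0.045},{"dx": 0.017,"dy": 0.041,"dz": 0,"wx": 0,"wy": 0,"wz": 0,"claw": 0.045},{"dx": 0.017,"dy": 0.041,"dz": 0,"wx": 0,"wy": 0,"wz": 0,"claw": 0.045},{"dx": 0.017,"dy": 0.041,"dz": 0,"wx": 0,"wy": 0,"wz": 0,"claw": 0.045},{"dx": 0,"dy": 0,"dz": 0,"wx": 0,"wy": 0,"wz": 0,"claw": 0.045},{"dx": 0,"dy": 0,"dz": 0,"wx": 0,"wy": 0,"wz": 0,"claw": 0.045}])

```text
t: 54.95
eef_pos: [0.6586, 0.1028, 0.1741]
tool_rot: [-0.0, 0.707, 0.708, -0.001]
contact_force: [-0.2, 0.5, -1.9]
gripper_width: 0.622
grasp_force: 32.3
```

drive_tool(increments=[{"dx": 0,"dy": 0,"dz": 0.02,"wx": 0,"wy": 0,"wz": 0,"claw": 0.045},{"dx": 0,"dy": 0,"dz": 0.015,"wx": 0,"wy": 0,"wz": 0,"claw": 0.045},{"dx": 0,"dy": 0,"dz": 0.008,"wx": 0,"wy": 0,"wz": 0,"claw": 0.045},{"dx": 0,"dy": 0,"dz": 0.007,"wx": 0,"wy": 0,"wz": 0,"claw": 0.045},{"dx": 0,"dy": 0,"dz": 0,"wx": 0,"wy": 0,"wz": 0,"claw": 0.085},{"dx": 0,"dy": 0,"dz": 0,"wx": 0,"wy": 0,"wz": 0,"claw": 0.085},{"dx": 0,"dy": 0,"dz": 0,"wx": 0,"wy": 0,"wz": 0,"claw": 0.085},{"dx": 0,"dy": 0,"dz": -0.025,"wx": 0,"wy": 0,"wz": 0,"claw": 0.085},{"dx": 0,"dy": 0,"dz": -0.04,"wx": 0,"wy": 0,"wz": 0,"claw": 0.085},{"dx": 0,"dy": -0.05,"dz": 0,"wx": 0,"wy": 0,"wz": 0,"claw": 0.085},{"dx": 0,"dy": -0.05,"dz": 0,"wx": 0,"wy": 0,"wz": 0,"claw": 0.085},{"dx": 0,"dy": -0.05,"dz": 0,"wx": 0,"wy": 0,"wz": 0,"claw": 0.085},{"dx": 0,"dy": 0,"dz": 0,"wx": 0,"wy": 0,"wz": 0,"claw": 0.085},{"dx": 0,"dy": 0,"dz": 0,"wx": 0,"wy": 0,"wz": 0,"claw": 0.085},{"dx": 0,"dy": 0,"dz": 0,"wx": 0,"wy": 0,"wz": 0,"claw": 0.085},{"dx": 0,"dy": 0,"dz": 0,"wx": 0,"wy": 0,"wz": 0,"claw": 0.085},{"dx": 0,"dy": 0,"dz": 0,"wx": 0,"wy": 0,"wz": 0,"claw": 0.085},{"dx": 0,"dy": 0,"dz": 0,"wx": 0,"wy": 0,"wz": 0,"claw": 0.085},{"dx": 0,"dy": 0,"dz": 0,"wx": 0,"wy": 0,"wz": 0,"claw": 0.085},{"dx": 0,"dy": 0,"dz": 0,"wx": 0,"wy": 0,"wz": 0,"claw": 0.085}])

```text
t: 57.45
eef_pos: [0.5094, 0.1029, 0.1894]
tool_rot: [-0.0, 0.707, 0.708, -0.0]
contact_force: [-0.1, 0.2, -0.4]
gripper_width: 1.001
grasp_force: 0.0
```

```bash
python3 weigh.py a9; python3 - <<'E'
from h import *
W=np.load('pics/W0.npy') # drawer geometry at start
z=W[...,2]
m=(z>.066)&(z<.085)&(W[...,0]>.42)&(W[...,0]<.48)&(W[...,1]>.2)&(W[...,1]<.48);q=W[m];print('front panel',len(q),np.percentile(q,[2,50,98],axis=0).round(3))
for y in(.26,.30,.34,.38,.42):
    m=(abs(W[...,1]-y)<.004)&(W[...,0]>.45)&(W[...,0]<.66);o=np.argsort(W[m][:,0]);print(y,[(round(float(a[0]),3),round(float(a[2]),3)) for a in W[m][o][::8]])
E
```

```text
t 57.45 tcp [0.5094 0.1029 0.1894] xax [-0.001  1.    -0.   ] zax [-0. -0. -1.] w 0.0855 gf 0.0 F [-0.1  0.2 -0.4] q7 -0.59
yellow 249 [406. 251.] [ 0.49  -0.312] 0.039
red 147 [172. 161.] [0.739 0.379] 0.081
red 271 [266. 188.] [0.664 0.1  ] 0.137
blue 205 [193. 157.] [0.752 0.321] 0.08
blue 259 [427. 263.] [ 0.456 -0.372] 0.038
black 251 [300. 143.] [0.799 0.013] 0.077
black 337 [301. 203.] [ 0.633 -0.004] 0.025
black 253 [440. 244.] [ 0.514 -0.413] 0.039
pan [0.0998 0.1031 0.1065] pan [0.0639 0.0675 0.0758] 
L rim z 0.1031 668
R rim z 0.0672 632
front panel 399 [[0.44  0.228 0.067]
 [0.448 0.34  0.073]
 [0.456 0.452 0.079]]
0.26 [(0.45, 0.078), (0.457, 0.058), (0.467, 0.019), (0.475, 0.014), (0.482, 0.024), (0.494, 0.019), (0.503, 0.02), (0.514, 0.014), (0.521, 0.014), (0.529, 0.013), (0.539, 0.016), (0.548, 0.017), (0.554, 0.017), (0.563, 0.019), (0.572, 0.018), (0.581, 0.016), (0.59, 0.014), (0.599, 0.011), (0.611, 0.022), (0.62, 0.018), (0.626, 0.078), (0.632, 0.078), (0.641, 0.074), (0.652, 0.08)]
0.3 [(0.452, 0.072), (0.458, 0.038), (0.466, 0.014), (0.475, 0.016), (0.481, 0.0
[... 759 characters left out ...]
(0.47, 0.017), (0.482, 0.017), (0.491, 0.016), (0.503, 0.013), (0.509, 0.019), (0.521, 0.016), (0.527, 0.016), (0.536, 0.023), (0.545, 0.016), (0.554, 0.018), (0.566, 0.016), (0.575, 0.018), (0.585, 0.011), (0.594, 0.013), (0.606, 0.016), (0.612, 0.018), (0.62, 0.08), (0.626, 0.079), (0.635, 0.077), (0.646, 0.079), (0.652, 0.076)]
0.42 [(0.452, 0.072), (0.458, 0.029), (0.469, 0.015), (0.478, 0.018), (0.487, 0.014), (0.496, 0.014), (0.505, 0.012), (0.514, 0.02), (0.523, 0.021), (0.535, 0.017), (0.544, 0.018), (0.553, 0.018), (0.562, 0.014), (0.571, 0.018), (0.58, 0.016), (0.593, 0.015), (0.602, 0.014), (0.614, 0.019), (0.62, 0.016), (0.631, 0.08), (0.64, 0.08), (0.646, 0.076), (0.654, 0.079)]
```

Red also stays up: lid at z 0.137, left rim 0.103, right rim 0.067. As a check that the balance moves freely, I take the weight off first. The left pan with red must then drop.

drive_tool(increments=[{"dx": -0.04,"dy": 0.0,"dz": -0.01,"wx": 0,"wy": 0,"wz": 0,"claw": 0.045},{"dx": -0.04,"dy": 0.03,"dz": 0,"wx": 0,"wy": 0,"wz": 0,"claw": 0.045},{"dx": -0.04,"dy": 0.03,"dz": 0,"wx": 0,"wy": 0,"wz": 0,"claw": 0.045},{"dx": -0.04,"dy": 0.03,"dz": 0,"wx": 0,"wy": 0,"wz": 0,"claw": 0.045},{"dx": -0.04,"dy": 0.03,"dz": 0,"wx": 0,"wy": 0,"wz": 0,"claw": 0.045},{"dx": -0.04,"dy": 0.039,"dz": 0,"wx": 0,"wy": 0,"wz": 0,"claw": 0.045},{"dx": 0,"dy": 0,"dz": 0,"wx": 0,"wy": 0,"wz": 0,"claw": 0.045},{"dx": 0,"dy": 0,"dz": 0,"wx": 0,"wy": 0,"wz": 0,"claw": 0.045}])

```text
t: 58.5
eef_pos: [0.6683, -0.1363, 0.199]
tool_rot: [-0.001, 0.707, 0.708, 0.0]
contact_force: [-0.7, 0.4, -0.4]
gripper_width: 0.53
grasp_force: 0.0
```

```bash
python3 - <<'E'
from h import *
st();o,T,p,d,W=wrist();np.save('pics/W10.npy',W)
print(circ(W,near(W,.668,-.137,.04),.088,.105),circ(W,near(W,.668,-.137,.04),.076,.086),circ(W,near(W,.668,-.137,.07),.06,.073))
W=np.load('pics/W0.npy');z=np.load('pics/top0.npz');p=z['p'].max(-1)
m=(p<35)&near(W,.66,-.287,.05);q=W[m];print('pad',len(q),((q.min(0)+q.max(0))/2).round(4),(q.max(0)-q.min(0)).round(3))
E
```

```text
t 58.5 tcp [ 0.6683 -0.1363  0.199 ] xax [-0.001  1.     0.001] zax [-0.001  0.001 -1.   ] w 0.0453 gf 0.0 F [-0.7  0.4 -0.4] q7 -0.15
(335, array([ 0.6687, -0.1333,  0.0965]), array([ 0.669 , -0.1346,  0.0933]), array([0.015, 0.015, 0.01 ])) (1006, array([ 0.6688, -0.1306,  0.0807]), array([ 0.6691, -0.1349,  0.0809]), array([0.035, 0.035, 0.01 ])) (12208, array([ 0.6652, -0.1267,  0.0668]), array([ 0.6662, -0.134 ,  0.0682]), array([0.119, 0.118, 0.009]))
pad 238 [ 0.6556 -0.2833  0.0035] [0.065 0.065 0.014]
```

drive_tool(increments=[{"dx": 0.001,"dy": 0.001,"dz": 0.04,"wx": 0,"wy": 0,"wz": 0,"claw": 0.045},{"dx": 0,"dy": 0,"dz": 0.03,"wx": 0,"wy": 0,"wz": 0,"claw": 0.045},{"dx": 0,"dy": 0,"dz": 0.019,"wx": 0,"wy": 0,"wz": 0,"claw": 0.045},{"dx": 0,"dy": 0,"dz": 0,"wx": 0,"wy": 0,"wz": 0,"claw": 0.005},{"dx": 0,"dy": 0,"dz": 0,"wx": 0,"wy": 0,"wz": 0,"claw": 0.005},{"dx": 0,"dy": 0,"dz": 0,"wx": 0,"wy": 0,"wz": 0,"claw": 0.005},{"dx": 0,"dy": 0,"dz": 0,"wx": 0,"wy": 0,"wz": 0,"claw": 0.005},{"dx": 0,"dy": 0,"dz": -0.01,"wx": 0,"wy": 0,"wz": 0,"claw": 0.005},{"dx": 0,"dy": 0,"dz": -0.02,"wx": 0,"wy": 0,"wz": 0,"claw": 0.005},{"dx": 0,"dy": 0,"dz": -0.03,"wx": 0,"wy": 0,"wz": 0,"claw": 0.005},{"dx": 0,"dy": 0,"dz": -0.03,"wx": 0,"wy": 0,"wz": 0,"claw": 0.005},{"dx": -0.037,"dy": -0.003,"dz": 0,"wx": 0,"wy": 0,"wz": 0,"claw": 0.005},{"dx": -0.037,"dy": -0.003,"dz": 0,"wx": 0,"wy": 0,"wz": 0,"claw": 0.005},{"dx": -0.037,"dy": -0.003,"dz": 0,"wx": 0,"wy": 0,"wz": 0,"claw": 0.005},{"dx": -0.037,"dy": -0.003,"dz": 0,"wx": 0,"wy": 0,"wz": 0,"claw": 0.005},{"dx": 0,"dy": 0,"dz": 0,"wx": 0,"wy": 0,"wz": 0,"claw": 0.005},{"dx": 0,"dy": 0,"dz": 0,"wx": 0,"wy": 0,"wz": 0,"claw": 0.005}])

```text
t: 60.68
eef_pos: [0.6581, -0.2833, 0.2015]
tool_rot: [0.0, 0.707, 0.708, 0.001]
contact_force: [0.1, 0.6, -0.8]
gripper_width: 0.162
grasp_force: 29.3
```

```bash
python3 weigh.py a11
```

```text
t 60.67 tcp [ 0.6581 -0.2833  0.2015] xax [-0.001  1.     0.001] zax [ 0.001  0.001 -1.   ] w 0.0139 gf 29.3 F [ 0.1  0.6 -0.8] q7 0.07
yellow 254 [406. 252.] [ 0.49  -0.312] 0.039
red 142 [172. 160.] [0.739 0.38 ] 0.081
red 269 [267. 189.] [0.661 0.1  ] 0.101
blue 203 [193. 157.] [0.752 0.321] 0.081
black 252 [300. 143.] [0.798 0.013] 0.077
black 78 [298. 397.] [0.065 0.   ] 0.058
pan [0.0642 0.0684 0.1019] pan [0.0998 0.1033 0.1068] 
L rim z 0.0671 626
R rim z 0.1035 659
```

The left pan with red dropped to 0.067, so the balance is free and all four tins really are lighter. Now I set the weight on its pad.

drive_tool(increments=[{"dx": 0,"dy": -0.001,"dz": 0.05,"wx": 0,"wy": 0,"wz": 0,"claw": 0.005},{"dx": 0,"dy": 0,"dz": 0.05,"wx": 0,"wy": 0,"wz": 0,"claw": 0.005},{"dx": 0,"dy": 0,"dz": 0.035,"wx": 0,"wy": 0,"wz": 0,"claw": 0.005},{"dx": 0,"dy": 0,"dz": 0.013,"wx": 0,"wy": 0,"wz": 0,"claw": 0.005},{"dx": 0,"dy": 0,"dz": 0.005,"wx": 0,"wy": 0,"wz": 0,"claw": 0.005},{"dx": 0,"dy": 0,"dz": 0.001,"wx": 0,"wy": 0,"wz": 0,"claw": 0.005},{"dx": 0,"dy": 0,"dz": 0,"wx": 0,"wy": 0,"wz": 0,"claw": 0.04},{"dx": 0,"dy": 0,"dz": 0,"wx": 0,"wy": 0,"wz": 0,"claw": 0.04},{"dx": 0,"dy": 0,"dz": 0,"wx": 0,"wy": 0,"wz": 0,"claw": 0.04},{"dx": 0,"dy": 0,"dz": -0.03,"wx": 0,"wy": 0,"wz": 0,"claw": 0.04},{"dx": 0,"dy": 0,"dz": -0.05,"wx": 0,"wy": 0,"wz": 0,"claw": 0.04},{"dx": 0,"dy": 0,"dz": -0.05,"wx": 0,"wy": 0,"wz": 0,"claw": 0.04},{"dx": 0.045,"dy": 0,"dz": 0,"wx": 0,"wy": 0,"wz": 0,"claw": 0.085},{"dx": 0.045,"dy": 0,"dz": 0,"wx": 0,"wy": 0,"wz": 0,"claw": 0.085},{"dx": 0.045,"dy": 0,"dz": 0,"wx": 0,"wy": 0,"wz": 0,"claw": 0.085},{"dx": 0.045,"dy": 0,"dz": 0,"wx": 0,"wy": 0,"wz": 0,"claw": 0.085},{"dx": 0.05,"dy": 0,"dz": 0,"wx": 0,"wy": 0,"wz": 0,"claw": 0.085},{"dx": 0.05,"dy": 0,"dz": 0,"wx": 0,"wy": 0,"wz": 0,"claw": 0.085},{"dx": 0.05,"dy": 0,"dz": 0,"wx": 0,"wy": 0,"wz": 0,"claw": 0.085},{"dx": 0.05,"dy": 0,"dz": 0,"wx": 0,"wy": 0,"wz": 0,"claw": 0.085}])

```text
t: 63.22
eef_pos: [0.6564, 0.0975, 0.1769]
tool_rot: [0.0, 0.707, 0.707, 0.0]
contact_force: [0.4, -0.5, -0.4]
gripper_width: 0.995
grasp_force: 0.0
```

```bash
cat > wt.py <<'E'
from h import *
p,d=read_camera('top');W=world('t',d,calibration('top'));z=W[...,2]
m=near(W,.657,-.285,.06)&(z>.009)&(z<.05);q=W[m];print('weight',len(q),((q.min(0)+q.max(0))/2).round(4),(q.max(0)-q.min(0)).round(3))
m=(p.max(-1)<38)&near(W,.657,-.285,.05);q=W[m];print('pad',len(q),((q.min(0)+q.max(0))/2).round(4),(q.max(0)-q.min(0)).round(3))
E
python3 wt.py; python3 - <<'E'
from h import *
st();o,T,p,d,W=wrist()
print(circ(W,near(W,.659,.102,.04),.094,.112))
E
```

```text
weight 113 [ 0.6598 -0.2864  0.0223] [0.068 0.038 0.026]
pad 236 [ 0.6556 -0.2834  0.003 ] [0.065 0.066 0.016]
t 63.27 tcp [0.655  0.1077 0.1775] xax [-0.01   1.     0.007] zax [ 0.001  0.007 -1.   ] w 0.0849 gf 0.0 F [-1.   7.8  1.3] q7 -0.53
(4157, array([0.6581, 0.1037, 0.1008]), array([0.6584, 0.1019, 0.0985]), array([0.053, 0.054, 0.009]))
```

drive_tool(increments=[{"dx": 0,"dy": 0,"dz": 0,"wx": 0,"wy": 0,"wz": 0,"claw": 0.085},{"dx": 0,"dy": 0,"dz": 0,"wx": 0,"wy": 0,"wz": 0,"claw": 0.085}])

```text
t: 63.58
eef_pos: [0.6567, 0.0939, 0.1764]
tool_rot: [0.0, 0.708, 0.707, -0.0]
contact_force: [-0.1, -1.4, -0.2]
gripper_width: 0.996
grasp_force: 0.0
```

drive_tool(increments=[{"dx": 0.008,"dy": 0.001,"dz": 0,"wx": 0,"wy": 0,"wz": 0,"claw": 0.085},{"dx": 0,"dy": 0,"dz": 0.04,"wx": 0,"wy": 0,"wz": 0,"claw": 0.085},{"dx": 0,"dy": 0,"dz": 0.027,"wx": 0,"wy": 0,"wz": 0,"claw": 0.085},{"dx": 0,"dy": 0,"dz": 0,"wx": 0,"wy": 0,"wz": 0,"claw": 0.045},{"dx": 0,"dy": 0,"dz": 0,"wx": 0,"wy": 0,"wz": 0,"claw": 0.045},{"dx": 0,"dy": 0,"dz": 0,"wx": 0,"wy": 0,"wz": 0,"claw": 0.045},{"dx": 0,"dy": 0,"dz": 0,"wx": 0,"wy": 0,"wz": 0,"claw": 0.045},{"dx": 0,"dy": 0,"dz": -0.03,"wx": 0,"wy": 0,"wz": 0,"claw": 0.045},{"dx": 0,"dy": 0,"dz": -0.05,"wx": 0,"wy": 0,"wz": 0,"claw": 0.045},{"dx": 0,"dy": 0,"dz": -0.03,"wx": 0,"wy": 0,"wz": 0,"claw": 0.045},{"dx": 0,"dy": 0,"dz": 0,"wx": 0,"wy": 0,"wz": 0,"claw": 0.045}])

```text
t: 64.95
eef_pos: [0.6589, 0.1047, 0.2228]
tool_rot: [0.002, 0.707, 0.707, 0.002]
contact_force: [0.9, 0.5, -2.2]
gripper_width: 0.62
grasp_force: 32.1
```

drive_tool(increments=[{"dx": -0.045,"dy": -0.017,"dz": 0,"wx": 0,"wy": 0,"wz": 0,"claw": 0.045},{"dx": -0.045,"dy": -0.017,"dz": 0,"wx": 0,"wy": 0,"wz": 0,"claw": 0.045},{"dx": -0.045,"dy": -0.017,"dz": 0,"wx": 0,"wy": 0,"wz": 0,"claw": 0.045},{"dx": -0.045,"dy": -0.017,"dz": 0,"wx": 0,"wy": 0,"wz": 0,"claw": 0.045},{"dx": -0.045,"dy": -0.017,"dz": 0,"wx": 0,"wy": 0,"wz": 0,"claw": 0.045},{"dx": -0.045,"dy": -0.017,"dz": 0,"wx": 0,"wy": 0,"wz": 0,"claw": 0.045},{"dx": -0.045,"dy": -0.018,"dz": 0,"wx": 0,"wy": 0,"wz": 0,"claw": 0.045},{"dx": -0.045,"dy": -0.018,"dz": 0,"wx": 0,"wy": 0,"wz": 0,"claw": 0.045},{"dx": -0.045,"dy": -0.018,"dz": 0,"wx": 0,"wy": 0,"wz": 0,"claw": 0.045},{"dx": -0.045,"dy": -0.018,"dz": 0,"wx": 0,"wy": 0,"wz": 0,"claw": 0.045},{"dx": -0.045,"dy": -0.018,"dz": 0,"wx": 0,"wy": 0,"wz": 0,"claw": 0.045},{"dx": -0.05,"dy": -0.018,"dz": 0,"wx": 0,"wy": 0,"wz": 0,"claw": 0.045},{"dx": 0,"dy": 0,"dz": 0.05,"wx": 0,"wy": 0,"wz": 0,"claw": 0.045},{"dx": 0,"dy": 0,"dz": 0.05,"wx": 0,"wy": 0,"wz": 0,"claw": 0.045},{"dx": 0,"dy": 0,"dz": 0,"wx": 0,"wy": 0,"wz": 0,"claw": 0.045},{"dx": 0,"dy": 0,"dz": 0,"wx": 0,"wy": 0,"wz": 0,"claw": 0.045}])

```text
t: 66.95
eef_pos: [0.4488, -0.4413, 0.1205]
tool_rot: [0.001, 0.707, 0.708, 0.0]
contact_force: [1.1, -0.8, -0.2]
gripper_width: 0.617
grasp_force: 32.3
```

```bash
python3 - <<'E'
from tins import *
st();p,W=tins()
E
```

```text
t 66.95 tcp [ 0.4488 -0.4413  0.1205] xax [-0.002  1.    -0.   ] zax [ 0.001 -0.    -1.   ] w 0.0527 gf 32.3 F [ 1.1 -0.8 -0.2] q7 0.41
red 147 [172. 161.] [0.739 0.379] 0.081
red 114 [454. 268.] [ 0.45  -0.433] 0.111
blue 204 [193. 157.] [0.752 0.321] 0.081
blue 255 [427. 263.] [ 0.456 -0.372] 0.039
black 258 [300. 143.] [0.799 0.013] 0.077
black 266 [440. 244.] [ 0.513 -0.413] 0.039
black 61 [460. 255.] [ 0.49 -0.44] 0.151
black 80 [298. 396.] [0.065 0.   ] 0.057
pan [0.0815 0.0851 0.0885] pan [0.0819 0.0853 0.0888]
```

drive_tool(increments=[{"dx": -0.002,"dy": -0.001,"dz": 0.04,"wx": 0,"wy": 0,"wz": 0,"claw": 0.045},{"dx": 0,"dy": 0,"dz": 0.02,"wx": 0,"wy": 0,"wz": 0,"claw": 0.045},{"dx": 0,"dy": 0,"dz": 0.008,"wx": 0,"wy": 0,"wz": 0,"claw": 0.045},{"dx": 0,"dy": 0,"dz": 0.002,"wx": 0,"wy": 0,"wz": 0,"claw": 0.045},{"dx": 0,"dy": 0,"dz": 0,"wx": 0,"wy": 0,"wz": 0,"claw": 0.062},{"dx": 0,"dy": 0,"dz": 0,"wx": 0,"wy": 0,"wz": 0,"claw": 0.062},{"dx": 0,"dy": 0,"dz": 0,"wx": 0,"wy": 0,"wz": 0,"claw": 0.062},{"dx": 0,"dy": 0,"dz": -0.03,"wx": 0,"wy": 0,"wz": 0,"claw": 0.062},{"dx": 0,"dy": 0,"dz": -0.05,"wx": 0,"wy": 0,"wz": 0,"claw": 0.062},{"dx": 0,"dy": 0,"dz": -0.06,"wx": 0,"wy": 0,"wz": 0,"claw": 0.03},{"dx": 0.05,"dy": 0,"dz": 0,"wx": 0,"wy": 0,"wz": 0,"claw": 0},{"dx": 0.05,"dy": 0,"dz": 0,"wx": 0,"wy": 0,"wz": 0,"claw": 0},{"dx": 0.05,"dy": 0,"dz": 0,"wx": 0,"wy": 0,"wz": 0,"claw": 0},{"dx": 0.05,"dy": 0,"dz": 0,"wx": 0,"wy": 0,"wz": 0,"claw": 0},{"dx": 0.05,"dy": 0,"dz": 0,"wx": 0,"wy": 0,"wz": 0,"claw": 0},{"dx": 0.05,"dy": 0,"dz": 0,"wx": 0,"wy": 0,"wz": 0,"claw": 0},{"dx": 0.05,"dy": 0,"dz": 0,"wx": 0,"wy": 0,"wz": 0,"claw": 0},{"dx": 0.05,"dy": 0,"dz": 0,"wx": 0,"wy": 0,"wz": 0,"claw": 0},{"dx": 0.05,"dy": 0,"dz": 0,"wx": 0,"wy": 0,"wz": 0,"claw": 0},{"dx": 0,"dy": 0,"dz": 0,"wx": 0,"wy": 0,"wz": 0,"claw": 0}])

```text
t: 69.5
eef_pos: [0.4467, 0.0109, 0.1902]
tool_rot: [0.0, 0.704, 0.71, 0.001]
contact_force: [0.6, -0.9, 0.2]
gripper_width: -0.002
grasp_force: 0.0
```

```bash
python3 - <<'E'
from tins import *
st();p,W=tins()
z=W[...,2]
m=(z>.064)&(z<.085)&(W[...,0]>.40)&(W[...,0]<.48)&(W[...,1]>.2)&(W[...,1]<.48);q=W[m];print('panel',np.percentile(q,[2,50,98],axis=0).round(3))
m=(z>.035)&(z<.058)&(W[...,0]>.38)&(W[...,0]<.447)&(W[...,1]>.25)&(W[...,1]<.43);q=W[m];print('pull',len(q),np.percentile(q,[2,50,98],axis=0).round(3))
E
python3 wt.py
```

```text
t 69.5 tcp [0.4467 0.0109 0.1902] xax [-0.009  1.     0.001] zax [ 0.002  0.001 -1.   ] w -0.0001 gf 0.0 F [ 0.6 -0.9  0.2] q7 -0.37
yellow 251 [406. 252.] [ 0.49  -0.312] 0.039
red 149 [172. 161.] [0.739 0.38 ] 0.081
red 260 [451. 266.] [ 0.449 -0.447] 0.039
blue 203 [193. 157.] [0.752 0.32 ] 0.08
blue 259 [427. 263.] [ 0.456 -0.373] 0.039
black 261 [300. 143.] [0.799 0.013] 0.077
black 326 [299. 202.] [0.634 0.006] 0.025
black 257 [440. 244.] [ 0.514 -0.413] 0.039
pan [0.0819 0.0851 0.0886] pan [0.0819 0.0853 0.0886] 
panel [[0.441 0.228 0.067]
 [0.448 0.34  0.073]
 [0.456 0.452 0.078]]
pull 97 [[0.428 0.296 0.045]
 [0.435 0.342 0.05 ]
 [0.439 0.384 0.056]]
weight 120 [ 0.6523 -0.2926  0.0229] [0.064 0.073 0.027]
pad 237 [ 0.6556 -0.283   0.0027] [0.065 0.065 0.017]
```

All four tins stand in the tray with lids at z 0.039. Now I go in front of the drawer pull, fingers shut.

drive_tool(increments=[{"dx": 0.041,"dy": -0.008,"dz": 0,"wx": 0,"wy": 0,"wz": 0,"claw": 0},{"dx": 0.041,"dy": -0.008,"dz": 0,"wx": 0,"wy": 0,"wz": 0,"claw": 0},{"dx": 0.041,"dy": -0.008,"dz": 0,"wx": 0,"wy": 0,"wz": 0,"claw": 0},{"dx": 0.041,"dy": -0.008,"dz": 0,"wx": 0,"wy": 0,"wz": 0,"claw": 0},{"dx": 0.041,"dy": -0.008,"dz": 0,"wx": 0,"wy": 0,"wz": 0,"claw": 0},{"dx": 0.041,"dy": -0.008,"dz": 0,"wx": 0,"wy": 0,"wz": 0,"claw": 0},{"dx": 0.041,"dy": -0.008,"dz": 0,"wx": 0,"wy": 0,"wz": 0,"claw": 0},{"dx": 0.041,"dy": -0.008,"dz": 0,"wx": 0,"wy": 0,"wz": 0,"claw": 0},{"dx": 0,"dy": 0,"dz": 0,"wx": 0,"wy": 0,"wz": 0,"claw": 0},{"dx": 0,"dy": 0,"dz": 0.05,"wx": 0,"wy": 0,"wz": 0,"claw": 0},{"dx": 0,"dy": 0,"dz": 0.05,"wx": 0,"wy": 0,"wz": 0,"claw": 0},{"dx": 0,"dy": 0,"dz": 0.04,"wx": 0,"wy": 0,"wz": 0,"claw": 0},{"dx": 0,"dy": 0,"dz": 0,"wx": 0,"wy": 0,"wz": 0,"claw": 0},{"dx": 0,"dy": 0,"dz": 0,"wx": 0,"wy": 0,"wz": 0,"claw": 0}])

```text
t: 71.35
eef_pos: [0.3833, 0.3344, 0.0506]
tool_rot: [0.0, 0.707, 0.707, 0.001]
contact_force: [0.3, -0.2, 0.3]
gripper_width: 0.001
grasp_force: 0.0
```

drive_tool(increments=[{"dx": 0.001,"dy": 0.015,"dz": 0,"wx": 0,"wy": 0,"wz": 0,"claw": 0},{"dx": 0.001,"dy": 0.015,"dz": 0,"wx": 0,"wy": 0,"wz": 0,"claw": 0},{"dx": 0.001,"dy": 0.015,"dz": 0,"wx": 0,"wy": 0,"wz": 0,"claw": 0},{"dx": 0.001,"dy": 0.015,"dz": 0,"wx": 0,"wy": 0,"wz": 0,"claw": 0},{"dx": 0.001,"dy": 0.015,"dz": 0,"wx": 0,"wy": 0,"wz": 0,"claw": 0},{"dx": 0,"dy": 0.015,"dz": 0,"wx": 0,"wy": 0,"wz": 0,"claw": 0},{"dx": 0,"dy": 0.015,"dz": 0,"wx": 0,"wy": 0,"wz": 0,"claw": 0},{"dx": 0,"dy": 0.015,"dz": 0,"wx": 0,"wy": 0,"wz": 0,"claw": 0},{"dx": 0,"dy": 0.015,"dz": 0,"wx": 0,"wy": 0,"wz": 0,"claw": 0},{"dx": 0,"dy": 0.015,"dz": 0,"wx": 0,"wy": 0,"wz": 0,"claw": 0},{"dx": 0,"dy": 0.01,"dz": 0,"wx": 0,"wy": 0,"wz": 0,"claw": 0},{"dx": 0,"dy": 0.008,"dz": 0,"wx": 0,"wy": 0,"wz": 0,"claw": 0},{"dx": 0,"dy": 0.004,"dz": 0,"wx": 0,"wy": 0,"wz": 0,"claw": 0},{"dx": 0,"dy": 0,"dz": 0,"wx": 0,"wy": 0,"wz": 0,"claw": 0}])

```text
t: 73.1
eef_pos: [0.5545, 0.3395, 0.0493]
tool_rot: [0.0, 0.707, 0.707, -0.0]
contact_force: [-0.7, -1.1, -0.3]
gripper_width: 0.001
grasp_force: 0.0
```

```bash
cat > dr.py <<'E'
from h import *
st()
p,d=read_camera('top');W=world('t',d,calibration('top'));z=W[...,2]
for y0,y1 in((.23,.28),(.40,.45)):
    m=(z>.064)&(z<.09)&(W[...,0]>.40)&(W[...,0]<.75)&(W[...,1]>y0)&(W[...,1]<y1);q=W[m];print('front edge x',np.percentile(q[:,0],[0,1,3]).round(4))
E
python3 dr.py
```

```text
t 73.1 tcp [0.5545 0.3395 0.0493] xax [-0.001  1.    -0.   ] zax [ 0. -0. -1.] w 0.0001 gf 0.0 F [-0.7 -1.1 -0.3] q7 -1.09
front edge x [0.5909 0.5914 0.5945]
front edge x [0.6194 0.6222 0.6254]
```

drive_tool(increments=[{"dx": 0,"dy": 0.006,"dz": 0,"wx": 0,"wy": 0,"wz": 0,"claw": 0},{"dx": 0,"dy": 0.006,"dz": 0,"wx": 0,"wy": 0,"wz": 0,"claw": 0},{"dx": 0,"dy": 0.003,"dz": 0,"wx": 0,"wy": 0,"wz": 0,"claw": 0},{"dx": 0,"dy": 0,"dz": 0,"wx": 0,"wy": 0,"wz": 0,"claw": 0}])

```text
t: 73.65
eef_pos: [0.5701, 0.3398, 0.0495]
tool_rot: [0.0, 0.707, 0.707, 0.001]
contact_force: [-0.6, -0.5, 0.2]
gripper_width: 0.002
grasp_force: 0.0
```

```bash
python3 dr.py
```

```text
t 73.65 tcp [0.5701 0.3398 0.0495] xax [-0.001  1.     0.   ] zax [ 0.001  0.    -1.   ] w 0.0002 gf 0.0 F [-0.6 -0.5  0.2] q7 -1.07
front edge x [0.6082 0.6088 0.6116]
front edge x [0.6314 0.6369 0.641 ]
```

drive_tool(increments=[{"dx": 0,"dy": 0.003,"dz": 0,"wx": 0,"wy": 0,"wz": 0,"claw": 0},{"dx": 0,"dy": 0,"dz": 0,"wx": 0,"wy": 0,"wz": 0,"claw": 0}])

```text
t: 73.95
eef_pos: [0.5715, 0.3399, 0.0494]
tool_rot: [-0.0, 0.707, 0.708, -0.001]
contact_force: [-3.4, -0.6, 2.5]
gripper_width: -0.001
grasp_force: 0.0
```

drive_tool(increments=[{"dx": 0,"dy": 0.003,"dz": 0,"wx": 0,"wy": 0,"wz": 0,"claw": 0},{"dx": 0,"dy": 0,"dz": 0,"wx": 0,"wy": 0,"wz": 0,"claw": 0}])

```text
t: 74.2
eef_pos: [0.5717, 0.3398, 0.0493]
tool_rot: [-0.001, 0.706, 0.708, -0.003]
contact_force: [-13.0, -4.7, 8.9]
gripper_width: 0.003
grasp_force: 0.0
```

drive_tool(increments=[{"dx": 0,"dy": 0.003,"dz": 0,"wx": 0,"wy": 0,"wz": 0,"claw": 0},{"dx": 0,"dy": 0,"dz": 0,"wx": 0,"wy": 0,"wz": 0,"claw": 0}])

```text
t: 74.45
eef_pos: [0.5719, 0.3398, 0.0493]
tool_rot: [-0.002, 0.706, 0.708, -0.005]
contact_force: [-21.1, -6.8, 15.9]
gripper_width: -0.003
grasp_force: 0.0
```

It's a firm stop, so the drawer is home. I back off, rise clear and check everything.

drive_tool(increments=[{"dx": 0,"dy": -0.03,"dz": 0,"wx": 0,"wy": 0,"wz": 0,"claw": 0},{"dx": 0,"dy": -0.05,"dz": 0,"wx": 0,"wy": 0,"wz": 0,"claw": 0},{"dx": 0,"dy": -0.05,"dz": -0.04,"wx": 0,"wy": 0,"wz": 0,"claw": 0},{"dx": -0.03,"dy": 0,"dz": -0.06,"wx": 0,"wy": 0,"wz": 0,"claw": 0},{"dx": -0.04,"dy": 0,"dz": -0.06,"wx": 0,"wy": 0,"wz": 0,"claw": 0},{"dx": -0.04,"dy": 0,"dz": 0,"wx": 0,"wy": 0,"wz": 0,"claw": 0},{"dx": -0.04,"dy": 0,"dz": 0,"wx": 0,"wy": 0,"wz": 0,"claw": 0},{"dx": 0,"dy": 0,"dz": 0,"wx": 0,"wy": 0,"wz": 0,"claw": 0},{"dx": 0,"dy": 0,"dz": 0,"wx": 0,"wy": 0,"wz": 0,"claw": 0}])

```text
t: 75.58
eef_pos: [0.4501, 0.1976, 0.1968]
tool_rot: [0.0, 0.707, 0.707, 0.001]
contact_force: [0.8, 0.4, 0.2]
gripper_width: 0.002
grasp_force: 0.0
```

```bash
python3 dr.py; python3 wt.py; python3 weigh.py fin
```

```text
t 75.58 tcp [0.4501 0.1976 0.1968] xax [-0.001  1.     0.001] zax [ 0.001  0.001 -1.   ] w 0.0002 gf 0.0 F [0.8 0.4 0.2] q7 -0.84
front edge x [0.6082 0.6087 0.6116]
front edge x [0.6045 0.6051 0.6081]
weight 117 [ 0.6601 -0.2805  0.0239] [0.062 0.098 0.03 ]
pad 239 [ 0.6556 -0.2832  0.0038] [0.065 0.065 0.015]
t 75.67 tcp [0.4496 0.1985 0.1967] xax [-0.003  1.     0.001] zax [ 0.001  0.001 -1.   ] w -0.0003 gf 0.0 F [ 0.2  0.  -0.1] q7 -0.84
yellow 250 [406. 251.] [ 0.49  -0.312] 0.039
red 147 [172. 161.] [0.739 0.38 ] 0.08
red 262 [451. 266.] [ 0.449 -0.446] 0.039
blue 205 [193. 157.] [0.752 0.321] 0.081
blue 257 [427. 263.] [ 0.456 -0.373] 0.039
black 255 [300. 143.] [0.799 0.013] 0.077
black 169 [294. 203.] [0.631 0.027] 0.025
black 255 [440. 244.] [ 0.514 -0.413] 0.039
pan [0.0818 0.0851 0.0887] pan [0.0819 0.0852 0.0888] 
L rim z 0.0851 653
R rim z 0.0852 640
```

View pics/fin.png

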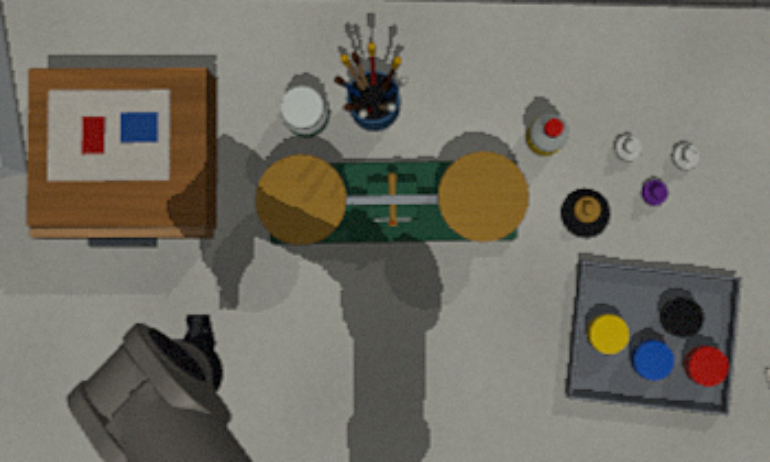

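The final view shows all four tins upright in the tray: yellow (608,334), black (682,316), blue (653,360) and red (708,366). The weight is on the pad at (588,209), the drawer is shut, and the pot, bottle and jar have not moved. I'm handing in.

```bash
python3 -c "
from station import *
print(hand_in())"
```

```text
the job is handed in; nothing more can be done
None
```

The job is handed in (no verdict came back): all four tins weighed lighter than the check weight and stand upright in the refill tray, the weight is back on its pad, the drawer is pushed home empty, and the brush pot, bottle and jar were not moved.

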